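# Reset the store-room data logger with the stylus

### The job

Reset the data logger: lay the orange stylus in the sloping rest and let go, take it again by its free upper end so that its tip leads, push the tip into the red-ringed recess and hold the button in there pressed down for two seconds, gently, then draw it out and lay the stylus back in the sloping rest, tip down. Do not press the blue-ringed button, and leave the vials, cartons and battery where they are.

Things in the scene. Friction and masses are not known exactly. Their poses are not given: they have to be found in the camera images.
- stylus: orange stylus, 170 mm long, about 60 g, at first flat on the worktop. Origin: middle of its length, on the underside; x along it to the tip, z up as it lies. Square 14 mm handle from x = -85 mm (black end cap) to +25 mm, steel shaft 8 mm thick to +70 mm, 6 mm thick to the round tip at +85 mm; its axis lies 7 mm above the underside. It balances at about x = -10 mm
- stylus_tip (a point): the very tip of the stylus, on its axis
- rest: grey and metal sloping rest, fixed; 124 x 64 mm base, origin under its centre. A channel slopes 40 degrees down along its +x; the stylus lies on the floor, tip down-slope. Up the slope from rest_foot: side walls 18 mm apart (38 mm over their blue lips, 20 mm above the floor) only from 62 to 96 mm; the 28 mm wide floor ends at 115 mm, so the stylus's last 55 mm stick out free
- rest_foot (a point): where the stylus tip lies when the stylus is laid in the rest (3 mm before the end stop, 7 mm over the channel floor). x points down the slope along the laid stylus, z away from the channel floor, y across
- logger: white data logger, 120 x 90 x 26 mm, screwed down on a dark tilted stand, so that its face slopes 20 degrees towards its -x; grey display in the upper half, two recessed buttons side by side in the lower half, 44 mm apart. Origin: centre of the stand's underside; highest edge 70 mm up
- reset_mouth (a point): centre of the mouth of the red-ringed recess, in the plane of the face; z points out of the face. Round hole 11 mm wide; the button's top (9 mm wide) lies 7 mm below the mouth and goes in 4 mm more
- mode_mouth (a point): the same for the blue-ringed recess, which holds the other button
- reset_button (a joint): travel of the button in the red-ringed recess, m: 0 out, 0.004 fully in; spring force 1.6 N at the start, 5.1 N fully in
- mode_button (a joint): travel of the button in the blue-ringed recess, m, the same kind
- vial_cream: a small standing vial with a blue cap and cream contents, 36 mm wide, 65 mm high; origin: centre of its underside
- vial_green: a small standing vial with a white cap and a green band, 36 mm wide, 63 mm high; origin: centre of its underside
- carton_blue: a small standing pale-blue carton, 50 x 32 x 82 mm; origin: centre of its underside
- carton_violet: a small standing pale-blue carton with a violet foot, 56 x 34 x 70 mm; origin: centre of its underside
- cell_red: a red and white battery cell lying on the worktop, 50 mm long, 15 mm thick (long axis y); origin: centre of its underside

How it is judged (in metres and radians):
On the way, in this order (a step that is already met when the one before it is completed fails the run):
1. the stylus lies in the sloping rest, tip down-slope, let go of (distance between stylus_tip and rest_foot below 0.012 m and angle between the x axis of stylus and the x axis of rest_foot, either way round below 0.14 rad and contact force between the fingers and stylus below 0.1 N and linear speed of stylus below 0.03 m/s), for 0.2 s.
2. the red-ringed button is held at least 2.5 mm down for 1.5 s by the stylus, held by its upper end (value of joint reset_button above 0.0025 m and contact force between stylus and logger above 1 N and distance between stylus_tip and reset_mouth below 0.016 m and x of the grasp point in the frame of stylus below -0.03 m and contact force between the fingers and stylus above 1 N), for 1.5 s.
At the end, for the whole second after the job is handed in: the stylus lies released and at rest in the sloping rest, its tip within 12 mm of rest_foot and its axis within 8 degrees of the channel; the red-ringed button is out again (under 1 mm) (all of step 1 and value of joint reset_button below 0.001 m and angular speed of stylus below 0.2 rad/s); the robot touches nothing.
It fails at once if the stylus pushes on the logger with more than 25 N (contact force between stylus and logger above 25 N).
It fails at once if the blue-ringed button is pressed more than 1.5 mm (value of joint mode_button above 0.0015 m).
It fails at once if a vial, carton or the battery is moved more than 20 mm, or one that stands is tipped over (distance of any of vial_cream, vial_green, carton_blue, carton_violet, cell_red from where it was at the start of the episode above 0.02 m or angle between any of vial_cream, vial_green, carton_blue, carton_violet's own z axis and vertical above 0.5 rad).
It also fails if it takes over 69 s, if anything falls off the work surface, if the arm or the gripper's body presses on something with over 40 N, if the wrist force passes 120 N, or if a joint passes its speed limit or range.

### The arm

A 6-joint arm with a two-finger parallel gripper is mounted at the origin on a cart in front of the work surface, level with it; the furniture and walls round the work are solid. World frame = base frame: x ahead of the robot, y to its left, z up, the work surface at z = 0. Lengths are in m, angles in degrees, forces in N, time in s.
With the tool pointing down it reaches from about 0.35 to 0.725 m from the base axis. Payload 6 kg.
Tool frame: the origin (TCP) lies midway between the tips of the shut fingers; the grasp point (between the pads) lies arm.hold_point_z behind it (arm.hold_point_z is the distance from the TCP to the grasp point, in m); z points along the fingers, y is the line along which they close (so a half turn about z gives the same grasp; the last joint's range is limited). The gripper opens to 85 mm and grips with 20 to 120 N. Pads are 22 mm wide; open, the fingers measure 114 mm over their backs; the gripper's body (76 mm by 85 mm) begins 54 mm behind the grasp point. The pads swing forward as they close: fully open they stand 13 mm farther back than shut.
Start: joints at [-50.266, 2.303, 4.859, 0, -92.561, -19.12], TCP at [0.211, -0.562, 0.231] pointing down, gripper open.
Joint ranges: [-146.85, 146.85], [-73.84, 115.35], [-62.03, 85.46], [-188.31, 113.3], [-161.28, -10.13], [-171.36, 171.36]. Speed limits (degrees/s): [147.25, 147.25, 172.46, 180, 180, 180].

### API

Orientations are given as a 3x3 rotation matrix whose columns are the frame's x, y, z axes.
In Python, from workcell import arm, eyes, order gives the robot as it stands.
- The arm moves only by the tool jog_arm, never from a script. Its argument "plan" is a list of rows, each a list of 5 numbers: the opening, from 0 (shut) to 1 (fully open), then the shift along the tool's x, y, z as a fraction of full scale, then the turn about the tool's z as a fraction of full scale. In form: [[hand, dx, dy, dz, roll], ...]. A call has exactly 8 rows; each row is the pose to reach, as a shift and turn from the pose commanded when the call began, along the tool's axes at that moment; what a row does not reach only later rows make up. Full scale, the value 1, is 0.15 m for a shift and 90 degrees for a turn. A row lasts 1/8 s, in which the tool goes at most 62.5 mm and 10.7 degrees, less where a joint would pass 70% of its speed; a pose out of reach is approached as far as the arm can. A call with a number of a shift or a turn outside -1 to 1 is refused whole. A call with a gripper value outside its range is refused whole. The fingers move at their own pace and stop on an object; "grip_force" is the grip in N (left out, the last holds). Time passes only in rows, so rows that repeat a pose let the fingers close, or fill a call up. It gives the time, the measured TCP pose, the force, the opening and the grip force at its end, in the units of the state.
- arm.observe(): the state, without advancing time (a new reading comes with each control period).
- eyes.camera(name): name is "scene" or "top" or "wrist"; returns (picture, depth): 384x512x3 uint8, red, green, blue; 384x512 float32, m along the optical axis (not along the pixel's ray), 0 where there is no reading.
- eyes.camera_model(name): a dict with "K" (3x3 intrinsics, pixels), "dist_coeffs" ([k1, k2, p1, p2, k3] as OpenCV has them; the pictures are not rectified), "position" and "orientation" of the camera in the world; the wrist camera has in their place "T_tool_cam" (4x4, takes a point from camera to tool coordinates, whose origin is the TCP and whose axes are the flange's). Camera axes: x right, y up, looking along -z (the intrinsics and any distortion apply to the point x, -y, -z); pixel columns grow to the right and rows downward; lengths in m; the calibration is good to about 2 mm. A picture is of the moment at which its call begins: read the wrist's pose just before it. camera_model takes no time and is no camera call.
- order.job_done(): hands the job in; it is judged then, once.
The state is a dict: "clock": time; "qpos": joint angles; "dq": joint speeds; "joint_efforts": joint torques, N m; "tool_pos": TCP position; "tcp_rot": TCP orientation; "ft_force": force on the tool from outside, world axes, zero at the start; "torque": the same for the moment, N m; "width": opening from 0.0 (shut) to 1.0 (fully open); "grasp_force": force on a finger pad.
Only numpy, scipy, OpenCV 4.12 (cv2) and the standard library are available. Lean on these libraries where they do the work, as an engineer would, in place of code of your own. Each camera call takes 0.05 s, during which the arm holds its last target. There are 200 camera calls.

## Working session

There is one attempt and no reset: what is moved stays moved. The work goes in short steps, Python scripts to look and compute and a tool call to move; the robot and the scene stay as the last step left them, time stands still between calls to the robot, and variables do not carry over. Pictures are saved under pics/ and viewed, at most 10 in all, crops included, and the job is handed in when it is done.

Besides the shell and the picture viewer there is one more tool, called after ">>>" as a command line: name --pt "numbers of a row" for each row, then --argument value for the rest. jog_arm: Moves the arm, as the interface text tells. Shift numbers are shares of 0.15 m and turn numbers shares of 90 degrees, none past 1 either way. Its arguments: {"type":"object","properties":{"plan":{"type":"array","items":{"type":"array","items":{"type":"number"}}},"grip_force":{"type":"number"}},"required":["plan"]}

```bash
mkdir -p pics; ls; cat > h.py <<'E'
import numpy as np, cv2
from workcell import arm, eyes, order
def pose(name,st=None):
    m=eyes.camera_model(name); K=np.array(m["K"],float); d=np.array(m["dist_coeffs"],float)
    if "T_tool_cam" in m:
        st=st or arm.observe(); T=np.eye(4); T[:3,:3]=np.array(st["tcp_rot"]); T[:3,3]=st["tool_pos"]
        T=T@np.array(m["T_tool_cam"]); return K,d,T[:3,:3],T[:3,3]
    return K,d,np.array(m["orientation"]).reshape(3,3),np.array(m["position"])
def rays(cam,px):
    K,d,R,p=cam
    u=cv2.undistortPoints(np.array(px,float).reshape(-1,1,2),K,d).reshape(-1,2)
    return np.c_[u[:,0],-u[:,1],-np.ones(len(u))]@R.T,p
def onplane(cam,px,z):
    r,p=rays(cam,px); return p+r*((z-p[2])/r[:,2])[:,None]
def proj(cam,X):
    K,d,R,p=cam; c=(np.atleast_2d(X)-p)@R*[1,-1,-1]
    return cv2.projectPoints(c,np.zeros(3),np.zeros(3),K,d)[0].reshape(-1,2)
def cloud(cam,px,depth):
    r,p=rays(cam,px); px=np.array(px,int); return p+r*depth[px[:,1],px[:,0]][:,None]
E
python3 - <<'E'
from h import *
s=arm.observe();print({k:np.round(v,3).tolist() for k,v in s.items()}, arm.hold_point_z)
for n in("scene","top","wrist"):
    c=pose(n);im,d=eyes.camera(n);np.savez(f"{n}0.npz",im=im,d=d);cv2.imwrite(f"pics/{n}0.png",im[:,:,::-1]);print(n,c[3],c[2].round(2).tolist(),c[0][0,0])
a=np.vstack([cv2.imread("pics/scene0.png"),cv2.imread("pics/top0.png")])
E
```

```text
pics
{'clock': 0.0, 'qpos': [-50.265, 2.337, 4.8, -0.025, -92.561, -19.121], 'dq': [-0.13, 0.068, -0.065, -0.111, 0.054, -0.05], 'joint_efforts': [0.001, -36.821, 34.742, 6.932, -0.005, -0.0], 'tool_pos': [0.211, -0.561, 0.23], 'tcp_rot': [[-0.936, -0.352, -0.001], [-0.352, 0.936, 0.002], [0.0, 0.002, -1.0]], 'ft_force': [-0.279, -0.964, -0.437], 'torque': [-0.057, 0.022, -0.004], 'grasp_force': 0.0, 'width': 1.003} 0.0187
scene [-0.06337361  0.78237033  0.58420369] [[-0.79, 0.28, -0.55], [-0.61, -0.35, 0.71], [0.01, 0.89, 0.45]] 472.7992456832999
top [ 0.42981964 -0.068603    1.25971316] [[-0.02, 0.99, -0.13], [-1.0, -0.02, 0.0], [-0.0, 0.13, 0.99]] 499.612870148527
wrist [ 0.14008989 -0.58698263  0.37480002] [[-0.35, -0.89, -0.28], [0.94, -0.34, -0.11], [0.0, -0.3, 0.95]] 295.62520502042736
```

View pics/top0.png

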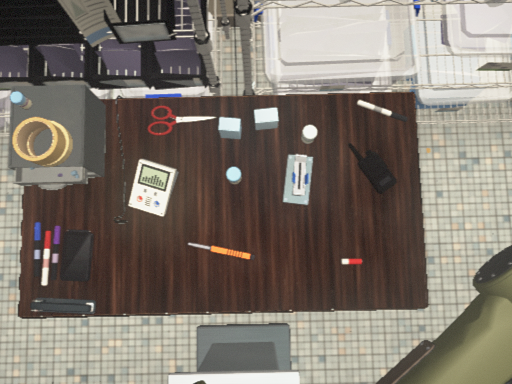

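View pics/scene0.png

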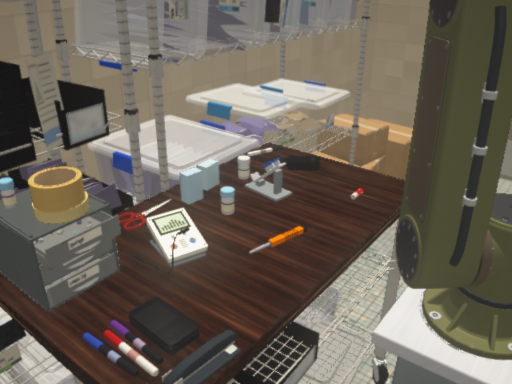

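```bash
python3 - <<'E'
import cv2,numpy as np
a=cv2.imread("pics/top0.png")
A=cv2.resize(a[150:222,120:190],None,fx=5.5,fy=5.5,interpolation=cv2.INTER_CUBIC)
B=cv2.resize(a[150:222,265:335],None,fx=5.5,fy=5.5,interpolation=cv2.INTER_CUBIC)
cv2.imwrite("pics/c1.png",np.hstack([A,B]))
s=cv2.imread("pics/scene0.png")
cv2.imwrite("pics/c2.png",np.hstack([cv2.resize(s[200:265,140:215],(400,347),interpolation=2),cv2.resize(s[140:205,235:310],(400,347),interpolation=2)]))
E
```

```text
(no output)
```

View pics/c1.png

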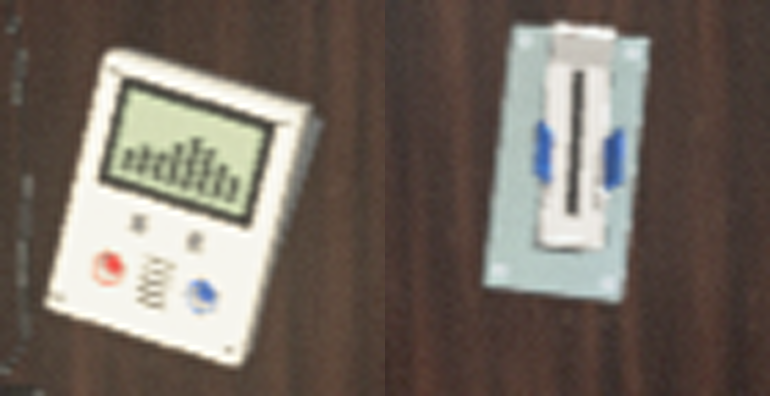

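View pics/c2.png

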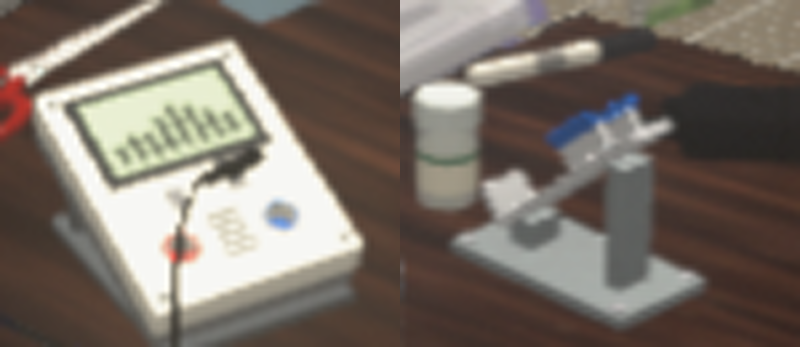

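```bash
python3 - <<'E'
from h import *
f=np.load("top0.npz");im,d=f["im"],f["d"];c=pose("top");g=np.load("scene0.npz");cs=pose("scene")
hsv=cv2.cvtColor(im,cv2.COLOR_RGB2HSV).astype(int);hs=cv2.cvtColor(g["im"],cv2.COLOR_RGB2HSV).astype(int)
def blob(h,lo,hi,box,smin=90,vmin=60):
    m=(h[...,0]>=lo)&(h[...,0]<=hi)&(h[...,1]>smin)&(h[...,2]>vmin)
    ys,xs=np.nonzero(m);k=(xs>=box[0])&(xs<box[2])&(ys>=box[1])&(ys<box[3]);return np.c_[xs[k],ys[k]]
# rods
for n,I,cam,D,pts in(("scene",0,cs,g["d"],[(172,262),(175,250),(187,233),(176,241)]),("top",0,c,d,[(121,110),(121,135),(122,218),(125,190)])):
    print(n,cloud(cam,pts,D).round(3).tolist())
# stylus
p=blob(hsv,5,20,(205,240,255,262),120,120);P=onplane(c,p,0.010);m=P.mean(0);u,s,vt=np.linalg.svd(P-m);ax=vt[0]*np.sign(vt[0][1]);t=(P-m)@ax
print("orange",len(p),m.round(4),ax.round(3),t.min(),t.max(),"depth z",np.median(cloud(c,p,d)[:,2]))
for nm,bx in(("red",(130,190,150,208)),("blue",(148,195,165,212))):
    q=blob(hsv,*((0,179) if 0 else ((170,179) if nm=="red" else (100,130))),bx,70)
    if nm=="red": q=np.vstack([q,blob(hsv,0,8,bx,70)])
    print(nm,len(q),q.mean(0),np.median(cloud(c,q,d),0).round(4))
for nm,bx in(("red",(165,235,190,256)),("blue",(180,230,205,250))):
    q=blob(hs,*((170,179) if nm=="red" else (100,130)),bx,60)
    if nm=="red": q=np.vstack([q,blob(hs,0,8,bx,60)])
    if len(q): print("scene",nm,len(q),q.mean(0),np.median(cloud(cs,q,g["d"]),0).round(4))
# logger face plane
ys,xs=np.mgrid[165:212,135:172];px=np.c_[xs.ravel(),ys.ravel()];C=cloud(c,px,d)
k=(C[:,2]>0.025)&(im[px[:,1],px[:,0]].min(1)>170);C=C[k];q=px[k]
A=np.c_[C[:,:2],np.ones(len(C))];w=np.linalg.lstsq(A,C[:,2],rcond=None)[0];r=C[:,2]-A@w;print("face",len(C),w,r.std());n=np.array([-w[0],-w[1],1]);n/=np.linalg.norm(n);print(n,np.degrees(np.arccos(n[2])),np.degrees(np.arctan2(n[1],n[0])))
# intersect red/blue rays with plane
def rayplane(cam,p):
    r,o=rays(cam,p);t=(w[2]+w[0]*o[0]+w[1]*o[1]-o[2])/(r[:,2]-w[0]*r[:,0]-w[1]*r[:,1]);return o+r*t[:,None]
# rest
bx=(283,150,314,206);q=blob(hsv,100,130,bx,120);C=cloud(c,q,d)
for k in(q[:,0]<297,q[:,0]>=297): print("lip",k.sum(),q[k].mean(0),C[k].mean(0).round(4),np.median(C[k,2]))
ys,xs=np.mgrid[150:206,282:316];px=np.c_[xs.ravel(),ys.ravel()];C=cloud(c,px,d)
k=(C[:,2]>0.003)&(C[:,2]<0.02);print("base",k.sum(),np.median(C[k,2]))
rgb=im[px[:,1],px[:,0]].astype(int);wood=rgb.max(1)<110
corn=np.array([(512,28),(650,38),(622,300),(485,285)],float);corn[:,0]=(corn[:,0]-385)/5.5+265-.4;corn[:,1]=corn[:,1]/5.5+150-.4
print(onplane(c,corn,0.006).round(4))
for row in range(152,200,3): print(row,[round(float(z),3) for z in cloud(c,[(x,row) for x in range(292,308,2)],d)[:,2]])
E
```

```text
scene [[0.532, 0.269, 0.041], [0.568, 0.227, 0.033], [0.583, 0.176, 0.044], [0.585, 0.208, 0.039]]
top [[0.816, 0.279, -0.0], [0.749, 0.278, 0.002], [0.534, 0.273, 0.003], [0.605, 0.265, 0.005]]
orange 270 [0.4424 0.0017 0.01  ] [ 0.23   0.973 -0.   ] -0.050615039859426676 0.04972298377613847 depth z 0.013522150045698789
red 12 [139.75       197.66666667] [0.5819 0.2216 0.029 ]
blue 10 [156.7 202.4] [0.5683 0.1795 0.0303]
scene red 12 [173.08333333 247.08333333] [0.5776 0.2257 0.0367]
scene blue 5 [192.2 241.4] [0.5658 0.1784 0.0304]
face 1088 [-0.20289307 -1.13333352  0.38303748] 0.05514154827441041
[0.13304505 0.74317184 0.65573976] 49.0242340181176 79.85024203806084
lip 17 [293.47058824 177.23529412] [ 0.6131 -0.1559  0.094 ] 0.0920096886738535
lip 22 [306.22727273 178.5       ] [ 0.6098 -0.1862  0.0906] 0.09280043407420702
base 777 0.008191107799243591
[[ 0.6855 -0.1497  0.006 ]
 [ 0.6792 -0.2136  0.006 ]
 [ 0.5573 -0.196   0.006 ]
 [ 0.5658 -0.1334  0.006 ]]
152 [-0.002, 0.001, -0.005, 0.003, -0.007, 0.0, 0.001, -0.004]
155 [0.009, 0.008, 0.038, 0.034, 0.032, 0.037, 0.033, 0.034]
158 [0.008, 0.008, 0.03, 0.029, 0.031, 0.034, 0.034, 0.034]
161 [0.005, 0.01, 0.023, 0.023, 0.024, 0.019, 0.027, 0.009]
164 [0.011, 0.009, 0.027, 0.03, 0.031, 0.028, 0.026, 0.01]
167 [0.014, 0.009, 0.036, 0.038, 0.04, 0.036, 0.035, 0.006]
170 [0.009, 0.007, 0.043, 0.047, 0.047, 0.043, 0.041, 0.011]
173 [0.008, 0.085, 0.052, 0.055, 0.05, 0.049, 0.046, 0.006]
176 [0.008, 0.091, 0.08, 0.062, 0.057, 0.058, 0.08, 0.084]
179 [0.094, 0.097, 0.081, 0.063, 0.069, 0.067, 0.088, 0.096]
182 [0.009, 0.095, 0.074, 0.069, 0.072, 0.072, 0.088, 0.098]
185 [0.009, 0.092, 0.079, 0.083, 0.081, 0.084, 0.093, 0.007]
188 [0.006, 0.09, 0.089, 0.089, 0.089, 0.086, 0.088, 0.009]
191 [0.009, 0.095, 0.094, 0.098, 0.094, 0.092, 0.098, 0.011]
194 [0.007, 0.096, 0.099, 0.096, 0.099, 0.094, 0.096, 0.009]
197 [0.007, 0.016, 0.011, 0.004, 0.007, 0.01, 0.007, 0.009]
```

>>> jog_arm --pt "1 -0.25 0.14 -0.1 0" --pt "1 -0.5 0.28 -0.2 0" --pt "1 -0.75 0.43 -0.2 0" --pt "1 -1 0.57 -0.2 0" --pt "1 -1 0.57 -0.2 0" --pt "1 -1 0.57 -0.2 0" --pt "1 -1 0.57 -0.2 0" --pt "1 -1 0.57 -0.2 0"

```text
clock: 1.15
tool_pos: [0.321, -0.4293, 0.2611]
tcp_rot: [[-0.936, -0.351, -0.0], [-0.351, 0.936, 0.0], [0.0, 0.0, -1.0]]
ft_force: [-0.6, -0.1, -0.3]
width: 0.998
grasp_force: 0.0
```

>>> jog_arm --pt "1 -0.15 0.08 0 0" --pt "1 -0.3 0.16 0 0" --pt "1 -0.45 0.25 0 0" --pt "1 -0.6 0.34 0 0" --pt "1 -0.7 0.4 0 0" --pt "1 -0.8 0.46 0 0" --pt "1 -0.9 0.52 0 0" --pt "1 -1 0.57 0 0"

```text
clock: 2.15
tool_pos: [0.4324, -0.2952, 0.2613]
tcp_rot: [[-0.936, -0.352, -0.0], [-0.352, 0.936, 0.0], [0.0, 0.0, -1.0]]
ft_force: [-0.3, -0.3, 0.1]
width: 0.999
grasp_force: 0.0
```

>>> jog_arm --pt "1 -0.2 0.12 0 0.05" --pt "1 -0.4 0.24 0 0.1" --pt "1 -0.6 0.36 0 0.15" --pt "1 -0.8 0.48 0 0.2" --pt "1 -1 0.57 0 0.25" --pt "1 -1 0.57 0 0.318" --pt "1 -1 0.57 0 0.318" --pt "1 -1 0.57 0 0.318"

```text
clock: 3.15
tool_pos: [0.5421, -0.1631, 0.2614]
tcp_rot: [[-0.99, 0.138, 0.0], [0.138, 0.99, -0.0], [-0.0, 0.0, -1.0]]
ft_force: [0.2, 0.8, -1.2]
width: 1.001
grasp_force: 0.0
```

```bash
python3 - <<'E'
from h import *
s=arm.observe();print({k:np.round(v,3).tolist() for k,v in s.items()})
im,d=eyes.camera("wrist");np.savez("wr.npz",im=im,d=d,pos=s["tool_pos"],rot=s["tcp_rot"]);cv2.imwrite("pics/wr.png",im[:,:,::-1])
E
```

```text
{'clock': 3.15, 'qpos': [3.569, -2.548, 3.152, 0.0, -95.695, -101.475], 'dq': [-0.307, -0.268, -0.105, -0.046, -0.039, -0.253], 'joint_efforts': [0.228, -32.081, 34.563, 6.883, 0.006, -0.019], 'tool_pos': [0.542, -0.163, 0.261], 'tcp_rot': [[-0.99, 0.138, 0.0], [0.138, 0.99, -0.0], [-0.0, 0.0, -1.0]], 'ft_force': [0.219, 0.784, -1.153], 'torque': [0.021, 0.015, 0.014], 'grasp_force': 0.0, 'width': 1.001}
```

View pics/wr.png

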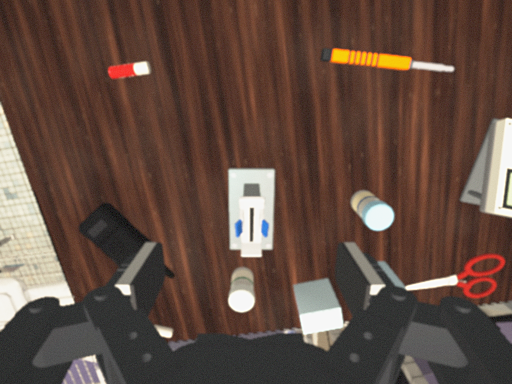

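```bash
cat > rest.py <<'E'
from h import *
f=np.load("wr.npz");im,d=f["im"],f["d"];c=pose("wrist",dict(tool_pos=f["pos"],tcp_rot=f["rot"]))
hsv=cv2.cvtColor(im,cv2.COLOR_RGB2HSV).astype(int)
ys,xs=np.mgrid[0:384,0:512];px=np.c_[xs.ravel(),ys.ravel()];C=cloud(c,px,d);H=hsv.reshape(-1,3);X=xs.ravel();Y=ys.ravel()
inb=(X>222)&(X<282)&(Y>160)&(Y<262)
wood=(X>290)&(X<340)&(Y>120)&(Y<240);print("wood z",np.median(C[wood,2]))
b=inb&(C[:,2]>.003)&(C[:,2]<.018);B=C[b]
rect=cv2.minAreaRect(B[:,:2].astype(np.float32)*1000);print("base",rect,np.median(B[:,2]))
print(cv2.boxPoints(rect).round(1).tolist())
k=inb&(H[:,0]>=100)&(H[:,0]<=130)&(H[:,1]>120)
for m in(k&(X<250),k&(X>=250)): print("lip",C[m].mean(0).round(4),C[m].min(0).round(4),C[m].max(0).round(4),m.sum())
# channel: points above base, between y, by frame
yaw=np.radians(-8);e=np.array([np.cos(yaw),np.sin(yaw)]);o=np.array([.622,-.173])
u=(C[:,:2]-o)@e; v=(C[:,:2]-o)@[-e[1],e[0]]
for a in np.arange(-.07,.075,.006):
    m=inb&(u>=a)&(u<a+.006)&(C[:,2]>.017)
    if m.sum(): 
        mm=m&(abs(v)<.006); print(round(a+.003,3),m.sum(),"z mid",np.median(C[mm,2]).round(4) if mm.sum() else None,"v",np.percentile(v[m],[2,50,98]).round(4))
p=(H[:,0]>=5)&(H[:,0]<=22)&(H[:,1]>120)&(H[:,2]>120)&(X>300)&(Y<90)
P=onplane(c,px[p],.0115)[:,:2];m=P.mean(0);ax=np.linalg.svd(P-m)[2][0];ax*=np.sign(ax[1]);t=(P-m)@ax;print("sty",m,ax,t.min(),t.max(),np.median(C[p,2]), "front end",m+ax*t.max())
tip=onplane(c,[(453.5,69)],.007)[0];cap=onplane(c,[(322,55)],.007)[0];print("tip,cap",tip,cap,np.linalg.norm(tip-cap))
E
python3 rest.py
```

```text
wood z 0.0012725138349403697
base ((627.1798706054688, -168.32406616210938), (80.84453582763672, 149.75930786132812), 83.80355834960938) 0.009711665438646211
[[548.4000244140625, -200.39999389648438], [697.2999877929688, -216.60000610351562], [706.0, -136.1999969482422], [557.0999755859375, -120.0999984741211]]
lip [ 0.6068 -0.1842  0.0945] [ 0.5953 -0.1887  0.0827] [ 0.6209 -0.1803  0.1036] 73
lip [ 0.609  -0.1543  0.099 ] [ 0.4668 -0.1579  0.0832] [ 0.6263 -0.1508  0.4058] 75
-0.055 20 z mid 0.0955 v [-0.0103 -0.0013  0.0093]
-0.049 136 z mid 0.0983 v [-0.0118  0.0014  0.0147]
-0.043 275 z mid 0.0517 v [-0.0103  0.0017  0.0133]
-0.037 83 z mid 0.0898 v [-0.0111  0.0015  0.0152]
-0.031 121 z mid 0.0849 v [-0.0122  0.0015  0.0153]
-0.025 127 z mid 0.0791 v [-0.0147  0.0027  0.0183]
-0.019 112 z mid 0.0743 v [-0.0165  0.0022  0.0206]
-0.013 97 z mid 0.0694 v [-0.0158  0.0016  0.0197]
-0.007 84 z mid 0.0647 v [-0.017   0.0017  0.0195]
-0.001 87 z mid 0.0597 v [-0.0166  0.0017  0.0206]
0.005 50 z mid 0.0544 v [-0.0152  0.0018  0.0186]
0.011 30 z mid 0.0491 v [-0.0075  0.0018  0.011 ]
0.017 52 z mid 0.0445 v [-0.009   0.0025  0.0139]
0.023 44 z mid 0.0396 v [-0.0118 -0.0002  0.0144]
0.029 40 z mid 0.0345 v [-0.012   0.0012  0.0144]
0.035 46 z mid 0.0298 v [-0.0122  0.0019  0.0146]
0.041 77 z mid 0.0254 v [-0.0124  0.002   0.0148]
0.047 126 z mid 0.0305 v [-0.0122  0.0013  0.0148]
0.053 90 z mid 0.0365 v [-0.0121  0.0006  0.0146]
0.059 19 z mid 0.0356 v [-0.0102  0.002   0.0142]
sty [0.44159014 0.00767351] [0.18960722 0.98186002] -0.055594823195850476 0.0731820849854685 0.014227091671686731 front end [0.455466   0.07952807]
tip,cap [0.46625005 0.11105454 0.007     ] [ 0.42842402 -0.05508029  0.007     ] 0.1703865933797971
```

>>> jog_arm --pt "1 0.1 0.2 0.05 0" --pt "1 0.25 0.4 0.15 0" --pt "1 0.4 0.6 0.25 0" --pt "1 0.55 0.8 0.4 0" --pt "1 0.7 1 0.5 0" --pt "1 0.763 1 0.53 0" --pt "1 0.763 1 0.53 0" --pt "1 0.763 1 0.53 0"

```text
clock: 4.2
tool_pos: [0.4502, 0.0008, 0.1825]
tcp_rot: [[-0.99, 0.14, 0.001], [0.14, 0.99, 0.0], [-0.001, 0.0, -1.0]]
ft_force: [-0.0, -0.7, 0.4]
width: 0.998
grasp_force: 0.0
```

>>> jog_arm --pt "1 0 0.1 0.1 -0.118" --pt "1 0 0.2 0.2 -0.236" --pt "1 0 0.3 0.3 -0.354" --pt "1 0 0.4 0.4 -0.472" --pt "1 0 0.5 0.5 -0.59" --pt "1 0 0.547 0.53 -0.708" --pt "1 0 0.547 0.53 -0.826" --pt "1 0 0.547 0.53 -0.944"

```text
clock: 5.2
tool_pos: [0.4618, 0.0821, 0.1025]
tcp_rot: [[-0.221, -0.975, -0.0], [-0.975, 0.221, -0.0], [0.0, 0.0, -1.0]]
ft_force: [-0.1, -0.0, 0.2]
width: 0.996
grasp_force: 0.0
```

```bash
python3 - <<'E'
from h import *
s=arm.observe();print({k:np.round(v,4).tolist() for k,v in s.items()})
c=pose("wrist",s);im,d=eyes.camera("wrist");np.savez("w2.npz",im=im,d=d,pos=s["tool_pos"],rot=s["tcp_rot"]);cv2.imwrite("pics/w2.png",im[:,:,::-1])
h=cv2.cvtColor(im,cv2.COLOR_RGB2HSV).astype(int);m=((h[...,0]>=5)&(h[...,0]<=22)&(h[...,1]>150)&(h[...,2]>150)).astype(np.uint8)
n,l,st,_=cv2.connectedComponentsWithStats(m);k=1+st[1:,4].argmax();ys,xs=np.nonzero(l==k);print(st[k])
P=onplane(c,np.c_[xs,ys],.012)[:,:2];q=P.mean(0);ax=np.linalg.svd(P-q)[2][0];ax*=np.sign(ax[1]);t=(P-q)@ax;print(q,ax,t.min(),t.max(),"fwd end",q+ax*t.max())
R=np.array(s["tcp_rot"]);T=np.array(s["tool_pos"])
for p in(q,q+ax*t.max(),q+ax*(t.max()+.032)): print("tool frame",((np.r_[p,.007]-T)@R).round(4))
E
```

```text
{'clock': 5.2, 'qpos': [34.859, -17.2517, -26.2851, 0.0081, -80.9806, -47.6183], 'dq': [-0.2108, -0.2097, 0.1041, -0.0163, 0.0303, 84.3445], 'joint_efforts': [0.0894, -19.1042, 34.2366, 6.8296, 0.0008, -1.9686], 'tool_pos': [0.4618, 0.0821, 0.1025], 'tcp_rot': [[-0.2208, -0.9753, -0.0001], [-0.9753, 0.2208, -0.0003], [0.0003, 0.0001, -1.0]], 'ft_force': [-0.1319, -0.022, 0.2489], 'torque': [-0.004, -0.0037, 0.0251], 'grasp_force': 0.0, 'width': 0.996}
[241  99  22  55 350]
[0.44760533 0.02986523] [0.21746081 0.97606905] -0.019736849004306355 0.021852481083821436 fwd end [0.45235739 0.05119476]
tool frame [0.0541 0.0023 0.0955]
tool frame [0.0322 0.0024 0.0955]
tool frame [0.0002 0.0025 0.0955]
```

View pics/w2.png

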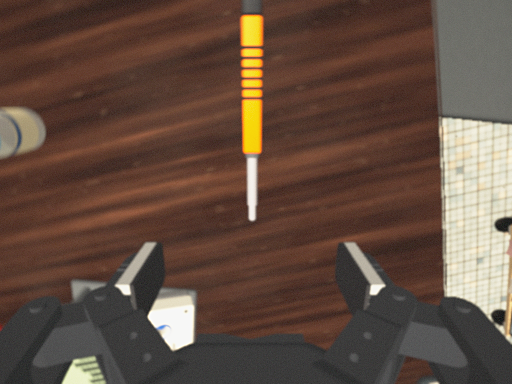

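>>> jog_arm --pt "0.6 0 0 0.15 0" --pt "0.5 0 0.01 0.3 0" --pt "0.5 0 0.01 0.45 0" --pt "0.5 0 0.01 0.55 0" --pt "0.5 0 0.01 0.62 0" --pt "0.5 0 0.01 0.655 0" --pt "0.5 0 0.01 0.66 0" --pt "0.5 0 0.01 0.66 0"

```text
clock: 6.25
tool_pos: [0.46, 0.0832, 0.0039]
tcp_rot: [[-0.226, -0.974, 0.001], [-0.974, 0.226, 0.0], [-0.001, -0.001, -1.0]]
ft_force: [0.4, 0.6, 0.9]
width: 0.503
grasp_force: 0.0
```

>>> jog_arm --pt "0 0 0 0 0" --pt "0 0 0 0 0" --pt "0 0 0 0 0" --pt "0 0 0 0 0" --pt "0 0 0 0 0" --pt "0 0 0 0 0" --pt "0 0 0 -0.1 0" --pt "0 0 0 -0.2 0" --grip_force 40

```text
clock: 7.25
tool_pos: [0.4596, 0.0829, 0.0344]
tcp_rot: [[-0.226, -0.974, -0.0], [-0.974, 0.226, -0.0], [0.0, 0.0, -1.0]]
ft_force: [1.0, 1.3, -0.3]
width: 0.069
grasp_force: 39.0
```

>>> jog_arm --pt "0 0 0 -0.2 0" --pt "0 0 0 -0.45 0" --pt "0 0.1 -0.11 -0.65 0" --pt "0 0.25 -0.28 -0.8 0" --pt "0 0.4 -0.45 -0.84 0" --pt "0 0.55 -0.62 -0.84 0" --pt "0 0.7 -0.783 -0.84 0" --pt "0 0.7 -0.783 -0.84 0"

```text
clock: 8.25
tool_pos: [0.5508, -0.0474, 0.1597]
tcp_rot: [[-0.228, -0.974, -0.001], [-0.974, 0.228, -0.0], [0.0, 0.0, -1.0]]
ft_force: [-0.4, -0.6, -0.8]
width: 0.07
grasp_force: 39.1
```

>>> jog_arm --pt "0 0.1 -0.11 0 0.118" --pt "0 0.2 -0.22 0 0.236" --pt "0 0.3 -0.33 0 0.354" --pt "0 0.4 -0.44 0 0.472" --pt "0 0.5 -0.55 0 0.59" --pt "0 0.6 -0.67 0 0.708" --pt "0 0.695 -0.783 0 0.826" --pt "0 0.695 -0.783 0 0.944"

```text
clock: 9.25
tool_pos: [0.6415, -0.1742, 0.1595]
tcp_rot: [[-0.989, 0.146, -0.001], [0.146, 0.989, 0.0], [0.001, -0.0, -1.0]]
ft_force: [-0.2, 0.2, -0.9]
width: 0.068
grasp_force: 39.2
```

```bash
python3 - <<'E'
from h import *
eyes.camera("top")
s=arm.observe();print({k:np.round(v,4).tolist() for k,v in s.items() if k in("clock","qpos","tool_pos","tcp_rot","width","grasp_force")})
c=pose("wrist",s);im,d=eyes.camera("wrist");np.savez("w3.npz",im=im,d=d,pos=s["tool_pos"],rot=s["tcp_rot"]);cv2.imwrite("pics/w3.png",im[:,:,::-1])
E
```

```text
{'clock': 9.3, 'qpos': [2.0383, 12.2299, 8.2575, -0.0126, -86.0395, -100.8438], 'tool_pos': [0.6413, -0.1737, 0.1597], 'tcp_rot': [[-0.9882, 0.1531, -0.0002], [0.1531, 0.9882, 0.0002], [0.0002, 0.0002, -1.0]], 'grasp_force': 39.178, 'width': 0.0667}
```

View pics/w3.png

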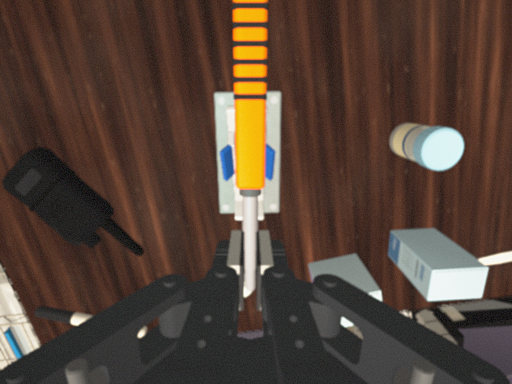

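```bash
python3 - <<'E'
from h import *
f=np.load("w3.npz");im,d=f["im"],f["d"];c=pose("wrist",dict(tool_pos=f["pos"],tcp_rot=f["rot"]));R=f["rot"];T=f["pos"]
hsv=cv2.cvtColor(im,cv2.COLOR_RGB2HSV).astype(int)
def tf(P): return (P-T)@R
def mask(lo,hi,s,b):
    m=(hsv[...,0]>=lo)&(hsv[...,0]<=hi)&(hsv[...,1]>s)&(hsv[...,2]>60);ys,xs=np.nonzero(m);k=(xs>b[0])&(xs<b[2])&(ys>b[1])&(ys<b[3]);return np.c_[xs[k],ys[k]]
o=mask(5,22,150,(225,0,280,200));P=tf(onplane(c,o,.164+.007))
for a in np.arange(.03,.13,.015):
    k=(P[:,0]>a)&(P[:,0]<a+.015)
    if k.any(): print("sty x",round(a+.0075,3),"y",P[k,1].mean().round(4),"w",np.ptp(P[k,1]).round(4))
print("front x",P[:,0].min()," depth-z",[np.round(np.median(tf(cloud(c,o[(P[:,0]>a)&(P[:,0]<a+.02)],d))[:,2]),4) for a in(.035,.06,.08)])
for b in((215,140,238,185),(262,140,280,185)):
    q=mask(100,130,120,b);L=tf(cloud(c,q,d));print("lip tool",np.median(L,0).round(4),L.min(0).round(4),L.max(0).round(4),len(q), "pix",q.mean(0))
# base edges on rows
g=im.astype(int).max(2)
for y in(100,110,120,130,140,200,208):
    xs=np.nonzero(g[y,195:300]>120)[0]+195;e=tf(onplane(c,[(xs.min()-.5,y),(xs.max()+.5,y)],.008));print("base",y,e[:,0].mean().round(4),e[:,1].round(4),e[:,1].mean().round(4))
E
```

```text
sty x 0.038 y 0.003 w 0.0127
sty x 0.052 y 0.0036 w 0.0132
sty x 0.068 y 0.0035 w 0.0132
sty x 0.082 y 0.0019 w 0.0221
sty x 0.098 y 0.0016 w 0.0211
sty x 0.112 y 0.0015 w 0.0208
front x 0.03503020118268327  depth-z [np.float64(-0.0116), np.float64(-0.0115), np.float64(-0.0114)]
lip tool [ 0.0318 -0.0154  0.0657] [ 0.0158 -0.0193 -0.1444] [0.0762 0.0013 0.0795] 309 pix [226.63754045 162.13592233]
lip tool [0.032  0.0153 0.0643] [ 0.0165  0.0013 -0.1444] [0.0762 0.0181 0.0787] 219 pix [269.22374429 162.04109589]
base 100 0.0741 [-0.0335  0.0309] -0.0013
base 110 0.0648 [-0.0339  0.0311] -0.0014
base 120 0.0553 [-0.0332  0.0314] -0.0009
base 130 0.0456 [-0.0335  0.0317] -0.0009
base 140 0.0358 [-0.0329  0.032 ] -0.0004
base 200 -0.0277 [-0.0319  0.0329] 0.0005
base 208 -0.0367 [-0.0322  0.0331] 0.0005
```

>>> jog_arm --pt "0 0 -0.014 0.08 -0.01" --pt "0 0 -0.014 0.16 -0.01" --pt "0 0 -0.014 0.24 -0.01" --pt "0 0 -0.014 0.32 -0.01" --pt "0 0 -0.014 0.36 -0.01" --pt "0 0 -0.014 0.4 -0.01" --pt "0 0 -0.014 0.43 -0.01" --pt "0 0 -0.014 0.46 -0.01" --grip_force 30

```text
clock: 10.35
tool_pos: [0.6416, -0.176, 0.0913]
tcp_rot: [[-0.992, 0.124, 0.002], [0.124, 0.992, -0.0], [-0.002, -0.0, -1.0]]
ft_force: [1.1, 0.9, 4.5]
width: 0.07
grasp_force: 38.4
```

>>> jog_arm --pt "0 0 0 0.03 0.01" --pt "0 0 0 0.06 0.01" --pt "0 0 0 0.09 0.01" --pt "0 0 0 0.12 0.01" --pt "0 0 0 0.15 0.01" --pt "0 0 0 0.18 0.01" --pt "0 0 0 0.2 0.01" --pt "0 0 0 0.2 0.01"

```text
clock: 11.35
tool_pos: [0.6409, -0.176, 0.0597]
tcp_rot: [[-0.99, 0.139, -0.0], [0.139, 0.99, 0.0], [0.0, 0.0, -1.0]]
ft_force: [1.8, -1.5, 1.3]
width: 0.072
grasp_force: 31.1
```

```bash
python3 - <<'E'
from h import *
s=arm.observe();print(np.round(s["tool_pos"],4),np.round(s["tcp_rot"][0],3),np.round(s["ft_force"],2))
im,d=eyes.camera("wrist");g,_=eyes.camera("scene")
cv2.imwrite("pics/w4.png",np.hstack([im[0:384,100:420,::-1],cv2.resize(g[120:215,225:320,::-1],(384,384),interpolation=2)]))
E
```

```text
[ 0.6409 -0.176   0.0597] [-0.99   0.139 -0.   ] [ 1.83 -1.49  1.28]
```

View pics/w4.png

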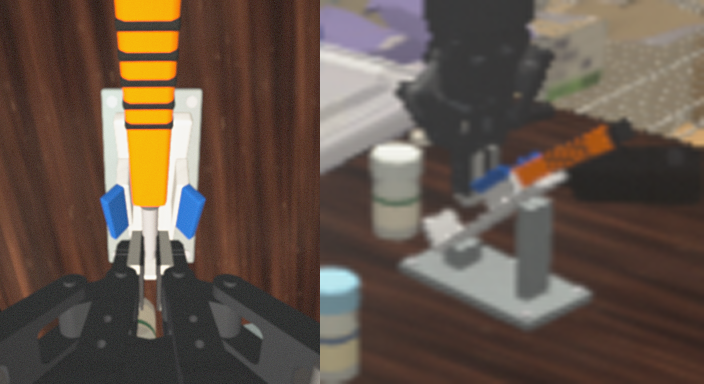

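>>> jog_arm --pt "0 0 0.007 0.015 0" --pt "0 0 0.007 0.03 0" --pt "0 0 0.007 0.03 0" --pt "0.1 0 0.007 0.03 0" --pt "0.15 0 0.007 0.03 0" --pt "0.2 0 0.007 0.03 0" --pt "0.25 0 0.007 0.03 0" --pt "0.3 0 0.007 0.03 0"

```text
clock: 12.45
tool_pos: [0.6411, -0.1749, 0.0558]
tcp_rot: [[-0.99, 0.139, -0.0], [0.139, 0.99, 0.0], [0.0, 0.0, -1.0]]
ft_force: [-0.3, 0.3, -0.1]
width: 0.298
grasp_force: 0.0
```

>>> jog_arm --pt "0.3 0 0 -0.1 0" --pt "0.3 0 0 -0.2 0" --pt "0.3 0 0 -0.35 0" --pt "0.3 0 0 -0.5 0" --pt "0.3 0 0 -0.65 0" --pt "0.5 0.2 0 -0.8 0" --pt "0.5 0.4 0 -0.9 0" --pt "0.5 0.6 0 -0.9 0"

```text
clock: 13.45
tool_pos: [0.5519, -0.1625, 0.1943]
tcp_rot: [[-0.99, 0.139, 0.005], [0.139, 0.99, -0.001], [-0.005, 0.0, -1.0]]
ft_force: [0.2, 0.2, -0.2]
width: 0.505
grasp_force: 0.0
```

```bash
python3 - <<'E'
from h import *
s=arm.observe();print(s["clock"],np.round(s["tool_pos"],4),np.round(s["tcp_rot"][0],3),np.round(s["ft_force"],2))
im,d=eyes.camera("wrist");g,gd=eyes.camera("scene")
np.savez("w5.npz",im=im,d=d,pos=s["tool_pos"],rot=s["tcp_rot"],g=g,gd=gd)
cv2.imwrite("pics/w5.png",np.hstack([im[0:384,100:420,::-1],cv2.resize(g[120:215,225:320,::-1],(384,384),interpolation=2)]))
E
```

```text
13.45 [ 0.5519 -0.1625  0.1943] [-0.99   0.139  0.005] [ 0.23  0.22 -0.23]
```

View pics/w5.png

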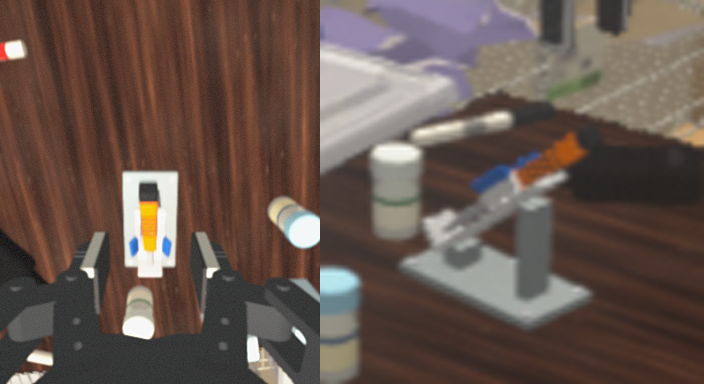

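>>> jog_arm --pt "0.5 0 0 0.1 0" --pt "0.5 0 0 0.2 0" --pt "0.5 0 0 0.3 0" --pt "0.5 0 0 0.4 0" --pt "0.5 0 0 0.5 0" --pt "0.5 0 0 0.56 0" --pt "0.5 0 0 0.58 0" --pt "0.4 0 0 0.58 0"

```text
clock: 14.55
tool_pos: [0.5521, -0.1624, 0.104]
tcp_rot: [[-0.99, 0.139, 0.0], [0.139, 0.99, -0.0], [-0.0, -0.0, -1.0]]
ft_force: [0.3, 0.4, -0.3]
width: 0.395
grasp_force: 0.0
```

>>> jog_arm --pt "0 0 0 0 0" --pt "0 0 0 0 0" --pt "0 0 0 0 0" --pt "0 0 0 0 0" --pt "0 0 0 0 0" --pt "0 0 0 -0.1 0" --pt "0 0 0 -0.3 0" --pt "0 0 0 -0.5 0" --grip_force 40

```text
clock: 15.55
tool_pos: [0.5515, -0.1624, 0.1797]
tcp_rot: [[-0.99, 0.139, -0.001], [0.139, 0.99, 0.0], [0.001, -0.0, -1.0]]
ft_force: [0.8, -0.2, 0.3]
width: 0.158
grasp_force: 40.9
```

```bash
python3 - <<'E'
from h import *
s=arm.observe();print({k:np.round(v,4).tolist() for k,v in s.items() if k in("clock","qpos","tool_pos","tcp_rot","width","grasp_force","ft_force")})
# logger from fresh top/scene images + earlier: ring centroids, weighted by redness
for n in("top","scene"):
    im,d=eyes.camera(n);np.savez(n+"6.npz",im=im,d=d);I=im.astype(float);c=pose(n)
    sc=4;B=cv2.resize(im,None,fx=sc,fy=sc,interpolation=cv2.INTER_LINEAR).astype(float)
    boxes=dict(red=(130,188,150,208),blue=(148,193,166,212)) if n=="top" else dict(red=(162,236,192,258),blue=(182,230,206,252))
    for k,b in boxes.items():
        a=I[b[1]:b[3],b[0]:b[2]];w=(a[...,0]-a[...,2]) if k=="red" else (a[...,2]-a[...,0]);w=np.clip(w-25,0,None)
        ys,xs=np.mgrid[b[1]:b[3],b[0]:b[2]];p=((xs*w).sum()/w.sum(),(ys*w).sum()/w.sum());print(n,k,np.round(p,2),(w>0).sum(),xs[w>0].min(),xs[w>0].max(),ys[w>0].min(),ys[w>0].max())
        for z in(.035,.042): print("   z",z,onplane(c,[p],z)[0].round(4))
E
```

```text
{'clock': 15.55, 'qpos': [3.5734, -1.4215, -4.2395, -0.0125, -87.2577, -101.5793], 'tool_pos': [0.5515, -0.1624, 0.1797], 'tcp_rot': [[-0.9903, 0.1393, -0.0013], [0.1393, 0.9903, 0.0001], [0.0013, -0.0001, -1.0]], 'ft_force': [0.7979, -0.248, 0.2675], 'grasp_force': 40.8642, 'width': 0.1578}
top red [143.19 196.33] 257 130 149 188 207
   z 0.035 [0.5838 0.2123 0.035 ]
   z 0.042 [0.5829 0.2107 0.042 ]<stdin>:10: RuntimeWarning: invalid value encountered in scalar divide
Traceback (most recent call last):
ValueError: zero-size array to reduction operation minimum which has no identity
```

```bash
cat > ring.py <<'E'
from h import *
def find(I,b,k):
    a=I[b[1]:b[3],b[0]:b[2]].astype(float);w=a[...,0]-(a[...,1]+a[...,2])/2
    if k=="blue": w=a[...,2]-a[...,0]
    w=w-np.median(w);w=np.clip(w-.35*w.max(),0,None)
    ys,xs=np.mgrid[b[1]:b[3],b[0]:b[2]];return ((xs*w).sum()/w.sum(),(ys*w).sum()/w.sum()),(w>0).sum(),(w>0).astype(int)
def tri(cams,pxs):
    A=np.zeros((3,3));B=np.zeros(3);L=[]
    for c,p in zip(cams,pxs):
        r,o=rays(c,[p]);r=r[0]/np.linalg.norm(r[0]);M=np.eye(3)-np.outer(r,r);A+=M;B+=M@o;L.append((M,o))
    X=np.linalg.solve(A,B);return X,[np.linalg.norm(M@(X-o)) for M,o in L]
E
python3 - <<'E'
from ring import *
t=np.load("top6.npz");im,d=t["im"],t["d"];g=np.load("scene0.npz");ct,cs=pose("top"),pose("scene")
res={}
for k,b1,b2 in(("red",(132,190,149,207),(164,238,184,256)),("blue",(149,195,166,211),(184,232,204,250))):
    p,n,_=find(im,b1,k);q,m,_=find(g["im"],b2,k);X,e=tri([ct,cs],[p,q]);res[k]=X
    print(k,np.round(p,2),n,np.round(q,2),m,X.round(4),np.round(e,4))
print("sep",np.linalg.norm(res["red"]-res["blue"]), "x-axis yaw",np.degrees(np.arctan2(*(res["red"]-res["blue"])[[1,0]]))-90)
# face plane by depth, both views, RANSAC-ish median reject
for c,I,D,b in((ct,im,d,(135,163,176,215)),(cs,g["im"],g["d"],(150,208,206,262))):
    ys,xs=np.mgrid[b[1]:b[3],b[0]:b[2]];px=np.c_[xs.ravel(),ys.ravel()];C=cloud(c,px,D)
    k=(np.abs(C[:,0]-.6)<.07)&(np.abs(C[:,1]-.2)<.06)&(I[px[:,1],px[:,0]].min(1)>150)&(C[:,2]>.02)&(C[:,2]<.08);C=C[k]
    for _ in range(6):
        A=np.c_[C[:,0]-.58,C[:,1]-.22,np.ones(len(C))];w=np.linalg.lstsq(A,C[:,2],rcond=None)[0];r=abs(C[:,2]-A@w);C=C[r<max(2.5*np.median(r),.002)]
    n=np.array([-w[0],-w[1],1]);print("plane",len(C),w.round(3),"tilt",np.degrees(np.arctan(np.hypot(*w[:2]))).round(1),"uphill yaw",np.degrees(np.arctan2(w[1],w[0])).round(1), "z at red,blue",w@[res["red"][0]-.58,res["red"][1]-.22,1],w@[res["blue"][0]-.58,res["blue"][1]-.22,1])
E
```

```text
red [137.93 199.06] 9 [173.37 247.05] 20 [0.5767 0.2245 0.0357] [0.0008 0.0008]
blue [152.53 208.51] 46 [192.21 241.36] 7 [0.5534 0.1887 0.0409] [0.0012 0.0012]
sep 0.0430769992135999 x-axis yaw -33.0034707622477
plane 89 [ 0.374 -0.338  0.039] tilt 26.8 uphill yaw -42.1 z at red,blue 0.036069476206080156 0.039482219740493804
plane 1130 [ 0.352 -0.127  0.038] tilt 20.5 uphill yaw -19.8 z at red,blue 0.035787415295108906 0.03211924832821119
```

```bash
python3 - <<'E'
from ring import *
t=np.load("top0.npz");t6=np.load("top6.npz");g=np.load("scene0.npz");ct,cs=pose("top"),pose("scene")
print("diff logger box",np.abs(t["im"].astype(int)-t6["im"])[155:218,128:180].mean())
res={}
for k,b1,b2 in(("red",(133,190,148,206),(166,239,182,255)),("blue",(150,196,164,210),(185,234,201,249))):
    p,n,M=find(t["im"],b1,k);q,m,M2=find(g["im"],b2,k);X,e=tri([ct,cs],[p,q]);res[k]=X
    print(k,np.round(p,2),n,np.round(q,2),m,X.round(4),np.round(e,4));print("\n".join("".join(".#"[v] for v in r) for r in M))
    print("top@.038",onplane(ct,[p],.038)[0].round(4),"scene@.038",onplane(cs,[q],.038)[0].round(4))
v=res["red"]-res["blue"];print("sep",np.linalg.norm(v),np.degrees(np.arctan2(v[1],v[0]))-90)
E
```

```text
diff logger box 56.86955636955637
red [140.09 197.72] 15 [173.37 247.05] 20 [0.5807 0.2205 0.0318] [0.0003 0.0003]
...............
...............
...............
...............
...............
...............
.....####......
......###......
......####.....
.......##......
...............
......##.......
...............
...............
...............
...............
top@.038 [0.5802 0.2192 0.038 ] scene@.038 [0.5732 0.2266 0.038 ]
blue [156.74 202.54] 12 [192.21 241.36] 7 [0.5671 0.1788 0.031 ] [0.0012 0.0012]
..............
..............
..............
..............
..............
.....###......
......###.....
......###.....
.......##.....
..............
.....#........
..............
..............
..............
top@.038 [0.5672 0.1782 0.038 ] scene@.038 [0.5579 0.186  0.038 ]
sep 0.04382172548849976 -18.14603459119499
```

>>> jog_arm --pt "0 0 0 -0.15 0" --pt "0 0 0.1 -0.25 0" --pt "0 0.06 0.25 -0.25 0" --pt "0 0.12 0.4 -0.25 0" --pt "0 0.18 0.55 -0.25 0" --pt "0 0.24 0.7 -0.25 0" --pt "0 0.3 0.85 -0.25 0" --pt "0 0.3 0.893 -0.25 0"

```text
clock: 16.6
tool_pos: [0.5258, -0.0217, 0.2165]
tcp_rot: [[-0.991, 0.137, -0.0], [0.137, 0.991, 0.001], [0.0, 0.001, -1.0]]
ft_force: [0.1, -0.2, -0.1]
width: 0.159
grasp_force: 40.8
```

>>> jog_arm --pt "0 0.05 0.15 0 0" --pt "0 0.1 0.3 0 0" --pt "0 0.15 0.45 0 0" --pt "0 0.2 0.6 0 0" --pt "0 0.25 0.75 0 0" --pt "0 0.3 0.893 0 0" --pt "0 0.3 0.893 0 0" --pt "0 0.3 0.893 0 0"

```text
clock: 17.6
tool_pos: [0.5003, 0.1152, 0.2163]
tcp_rot: [[-0.99, 0.139, -0.0], [0.139, 0.99, -0.0], [0.0, -0.0, -1.0]]
ft_force: [0.2, -0.6, -0.1]
width: 0.158
grasp_force: 40.8
```

```bash
python3 - <<'E'
from h import *
s=arm.observe();im,d=eyes.camera("wrist");np.savez("w7.npz",im=im,d=d,pos=s["tool_pos"],rot=s["tcp_rot"]);cv2.imwrite("pics/w7.png",im[:,:,::-1]);print(np.round(s["qpos"],1),np.round(s["dq"],1))
E
```

```text
[  35.5  -11.1   -9.3    0.   -91.8 -133.5] [-0.6 -0.2 -0.   0.   0.1 -0.3]
```

>>> jog_arm --pt "0 0.05 0.15 0 0.03" --pt "0 0.1 0.3 0 0.06" --pt "0 0.15 0.45 0 0.09" --pt "0 0.2 0.6 0 0.117" --pt "0 0.25 0.75 0 0.117" --pt "0 0.3 0.893 0 0.117" --pt "0 0.3 0.893 0 0.117" --pt "0 0.3 0.893 0 0.117"

```text
clock: 18.65
tool_pos: [0.4744, 0.2541, 0.2163]
tcp_rot: [[-0.948, 0.318, -0.0], [0.318, 0.948, -0.0], [0.0, -0.0, -1.0]]
ft_force: [-0.4, 0.9, -0.2]
width: 0.154
grasp_force: 40.8
```

```bash
python3 - <<'E'
from h import *
s=arm.observe();im,d=eyes.camera("wrist");np.savez("w8.npz",im=im,d=d,pos=s["tool_pos"],rot=s["tcp_rot"]);cv2.imwrite("pics/w8.png",im[:,:,::-1]);print(np.round(s["qpos"],1),np.round(s["dq"],1),s["clock"])
g,gd=eyes.camera("scene");t,td=eyes.camera("top");np.savez("st8.npz",g=g,gd=gd,t=t,td=td)
for n,D in(("w7.npz",0),("w8.npz",0)):
    f=np.load(n);I=f["im"].astype(int);w=I[...,0]-(I[...,1]+I[...,2])//2;b=I[...,2]-I[...,0];m=(I.min(2)>0)
    for nm,q in(("red",(w>60)&(I[...,1]<170)),("blue",b>50)):
        k,l,st,ce=cv2.connectedComponentsWithStats(q.astype(np.uint8))
        print(n,nm,[(st[i,:].tolist(),ce[i].round(1).tolist()) for i in np.argsort(-st[1:,4])[:6]+1])
p=np.abs(t.astype(int)-np.load("top0.npz")["im"])[155:218,128:180].mean();print("top occl diff",p)
A=cv2.imread("pics/w8.png")[120:384,:];cv2.imwrite("pics/w8s.png",np.vstack([np.hstack([A, cv2.imread("pics/w7.png")[120:384,250:512]]), np.hstack([cv2.resize(g[190:270,130:230,::-1],(387,310),interpolation=2),cv2.resize(t[150:222,110:200,::-1],(387,310),interpolation=2)])])) if 0 else None
E
```

```text
[  49.6   -7.2   -5.9    0.   -91.3 -158.1] [-0.4 -0.4 -0.1 -0.1 -0.1 -0. ] 18.65
w7.npz red [([234, 275, 32, 44, 565], [249.9, 295.3]), ([390, 0, 7, 85, 396], [393.3, 38.7]), ([205, 142, 17, 97, 392], [212.5, 192.4]), ([215, 154, 20, 76, 279], [226.1, 198.6]), ([174, 187, 12, 40, 118], [179.1, 206.1]), ([184, 230, 9, 30, 77], [188.1, 245.3])]
w7.npz blue [([14, 303, 23, 14, 169], [25.1, 309.6]), ([0, 306, 14, 10, 88], [5.4, 310.8]), ([308, 211, 6, 7, 38], [310.5, 214.1])]
w8.npz red [([228, 0, 45, 123, 651], [248.8, 53.5]), ([409, 96, 18, 42, 584], [418.0, 116.7]), ([234, 275, 32, 40, 536], [250.2, 294.2]), ([47, 3, 167, 67, 289], [133.0, 34.3]), ([111, 204, 36, 75, 213], [129.1, 243.9]), ([451, 100, 7, 53, 164], [454.2, 124.4])]
w8.npz blue [([434, 108, 18, 40, 510], [442.7, 127.1])]
top occl diff 1.9785307285307285
```

```bash
python3 - <<'E'
from h import *
f=np.load("st8.npz");g,t=f["g"],f["t"]
r=lambda a:cv2.resize(a,(400,300),interpolation=2)
w7=np.load("w7.npz")["im"];w8=np.load("w8.npz")["im"]
cv2.imwrite("pics/comp.png",np.vstack([np.hstack([r(w8[84:384,56:456]),r(w7[144:294,250:450])]),np.hstack([r(g[180:270,120:240]),r(t[145:235,100:220])])])[:,:,::-1])
E
```

```text
(no output)
```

View pics/comp.png

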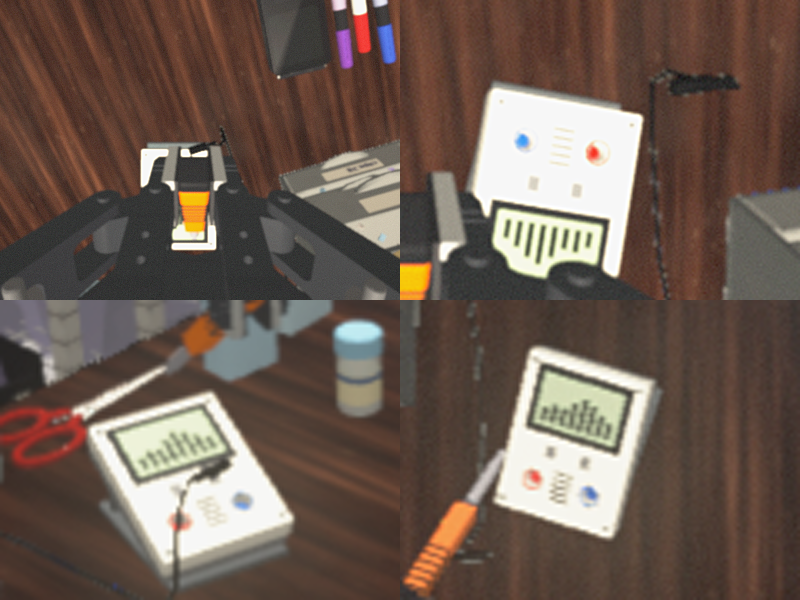

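```bash
python3 - <<'E'
from ring import *
f7=np.load("w7.npz");c7=pose("wrist",dict(tool_pos=f7["pos"],tcp_rot=f7["rot"]));ct,cs=pose("top"),pose("scene")
S=np.load("st8.npz");px={}
for k,b in(("red",(340,211,358,230)),("blue",(302,204,320,224))):
    p,n,_=find(f7["im"],b,k);px[k]=p;print(k,np.round(p,2),n,"depthpt",np.median(cloud(c7,[(int(round(p[0]))+i,int(round(p[1]))+j) for i in(-1,0,1) for j in(-1,0,1)],f7["d"]),0).round(4))
T={"red":(140.09,197.72),"blue":(156.74,202.54)};Sc={"red":(173.37,247.05),"blue":(192.21,241.36)}
for k in T:
    for z in(.036,.038,.040): print(k,z,"w7",onplane(c7,[px[k]],z)[0].round(4),"top",onplane(ct,[T[k]],z)[0].round(4))
    print(k,"tri w7+top",*tri([c7,ct],[px[k],T[k]]),"3:",*tri([c7,ct,cs],[px[k],T[k],Sc[k]]))
R=np.array(f7["rot"])
print("blob",*tri([c7,ct],[(377.5,183),(122.5,222)]),*tri([c7,cs],[(420,185),(187,231)]), *tri([ct,cs],[(122.5,222),(187,231)]))
# predicted tip in top & scene at w8
f8=np.load("w8.npz")
for a in(36,40,44):
    d=np.radians(a);tp=f8["pos"]+f8["rot"]@[-.145*np.cos(d),0,-.0187+.145*np.sin(d)];print(a,tp.round(4),proj(ct,tp).round(1),proj(cs,tp).round(1))
sub=S["t"][180:225,100:140].astype(int)
h=cv2.cvtColor(S["t"],cv2.COLOR_RGB2HSV).astype(int);m=(h[...,0]>=5)&(h[...,0]<=20)&(h[...,1]>130)&(h[...,2]>120);ys,xs=np.nonzero(m);k=(xs>95)&(xs<135)&(ys>180)&(ys<240);P=np.c_[xs,ys][k].astype(float);q=P.mean(0);ax=np.linalg.svd(P-q)[2][0];print("orange axis",q,ax,len(P), P[P[:,1].argmin()])
d=np.radians(40)
for s_ in(-.06,.025): X=f8["pos"]+f8["rot"]@[-(s_+.06)*np.cos(d),0,-.0187+(s_+.06)*np.sin(d)];print("pred",s_,proj(ct,X))
for y in range(186,206): print(y," ".join("%3d"%v for v in S["t"][y,120:142].max(1)))
E
```

```text
red [346.09 220.24] 46 depthpt [0.5804 0.2225 0.0316]
blue [310.76 213.91] 34 depthpt [0.5665 0.181  0.032 ]
red 0.036 w7 [0.5789 0.2214 0.036 ] top [0.5804 0.2197 0.036 ]
red 0.038 w7 [0.5779 0.2208 0.038 ] top [0.5802 0.2192 0.038 ]
red 0.04 w7 [0.577  0.2202 0.04  ] top [0.5799 0.2187 0.04  ]
red tri w7+top [0.58082427 0.22158152 0.03195223] [np.float64(0.0009310463585820946), np.float64(0.0009310463585820111)] 3: [0.58036803 0.22121784 0.03249344] [np.float64(0.0011167044137754176), np.float64(0.0008651155322538161), np.float64(0.0006829750233583345)]
blue 0.036 w7 [0.5648 0.1801 0.036 ] top [0.5675 0.1786 0.036 ]
blue 0.038 w7 [0.5639 0.1798 0.038 ] top [0.5672 0.1782 0.038 ]
blue 0.04 w7 [0.5631 0.1795 0.04  ] top [0.567  0.1778 0.04  ]
blue tri w7+top [0.56856294 0.18101578 0.02699155] [np.float64(0.0005876814765507566), np.float64(0.0005876814765507455)] 3: [0.56670434 0.17965903 0.03155852] [np.float64(0.0011877759741008675), np.float64(0.0012675124620680257), np.float64(0.0015726454661502813)]
blob [0.52030441 0.24590417 0.08039796] [np.float64(0.004879581496584033), np.flo
[... 1712 characters left out ...]
 111 124 230 249 246 246 246 246 246 243 229 236 242 235
199  80  74  99 156 198 201 183 139  94 154 239 248 246 246 246 246 247 247 240 235 237 235
200  79  89 143 195 203 189 150  93  91 191 247 247 246 246 246 246 244 243 243 240 238 239
201  79 121 175 202 200 166 111  84 104 225 250 247 246 246 246 246 246 244 245 247 247 245
202 102 157 200 205 185 137  85  78 119 227 249 247 246 246 246 246 246 246 246 247 247 246
203 153 206 206 193 147  87  73  80 129 208 220 232 246 246 246 246 246 246 246 246 246 246
204 157 200 199 168 115  74  75  94 181 226 208 219 244 246 246 246 246 246 246 246 246 246
205 140 157 169 140  87  72  77  93 181 244 252 249 248 247 246 246 246 246 246 246 246 246
```

```bash
python3 - <<'E'
from ring import *
f7=np.load("w7.npz");c7=pose("wrist",dict(tool_pos=f7["pos"],tcp_rot=f7["rot"]));ct,cs=pose("top"),pose("scene");S=np.load("st8.npz")
I=f7["im"].max(2)
def dark(im,D,c,b,th):
    a=im.max(2)[b[1]:b[3],b[0]:b[2]];ys,xs=np.nonzero(a<th);px=np.c_[xs+b[0],ys+b[1]];X=cloud(c,px,D);i=np.argsort(px[:,0]);return px[i],X[i]
for nm,im,D,c,b,th in(("w7",f7["im"],f7["d"],c7,(370,172,425,300),35),("top",S["t"],S["td"],ct,(112,212,132,226),50),("scene",S["g"],S["gd"],cs,(165,225,200,270),60)):
    px,X=dark(im,D,c,b,th);print(nm,len(px))
    for i in range(0,len(px),max(1,len(px)//12)): print("  ",px[i],X[i].round(3))
for n,a,b,e in(("L",(377.5,183),(128.5,222),0),("R",(420,185),(116.5,222),0)): print(n,*tri([c7,ct],[a,b]))
for a,e in(((128.5,222),(177,231)),((116.5,222),(190,230)),((128.5,222),(190,230)),((116.5,222),(177,231))): print(*tri([ct,cs],[a,e]))
E
```

```text
w7 12
   [388 184] [0.513 0.237 0.113]
   [389 181] [0.532 0.267 0.049]
   [389 182] [0.513 0.24  0.109]
   [390 183] [0.512 0.239 0.113]
   [391 184] [0.514 0.24  0.112]
   [391 183] [0.513 0.24  0.112]
   [392 183] [0.513 0.241 0.113]
   [392 182] [0.512 0.242 0.111]
   [394 184] [0.513 0.242 0.114]
   [394 182] [0.513 0.243 0.111]
   [399 184] [0.514 0.247 0.114]
   [401 183] [0.514 0.249 0.113]Traceback (most recent call last):
  File "<stdin>", line 7, in <module>
  File "<stdin>", line 5, in dark
  File "h.py", line 19, in cloud
    r,p=rays(cam,px); px=np.array(px,int); return p+r*depth[px[:,1],px[:,0]][:,None]
        ~~~~^^^^^^^^
  File "h.py", line 11, in rays
    u=cv2.undistortPoints(np.array(px,float).reshape(-1,1,2),K,d).reshape(-1,2)
      ~~~~~~~~~~~~~~~~~~~^^^^^^^^^^^^^^^^^^^^^^^^^^^^^^^^^^^^^^^^
cv2.error: OpenCV(4.12.0) /io/opencv/modules/calib3d/src/undistort.dispatch.cpp:347: error: (-215:Assertion failed) CV_IS_MAT(_src) && CV_IS_MAT(_dst) && (_src->rows == 1 || _src->cols == 1) && (_dst->rows == 1 || _dst->cols == 1) && _src->cols + _src->rows - 1 == _dst->rows + _dst->cols - 1 && (CV_MAT_TYPE(_src->type) == CV_32FC2 || CV_MAT_TYPE(_src->type) == CV_64FC2) && (CV_MAT_TYPE(_dst->type) == CV_32FC2 || CV_MAT_TYPE(_dst->type) == CV_64FC2) in function 'cvUndistortPointsInternal'
```

>>> jog_arm --pt "0 -0.02 -0.12 0 -0.1" --pt "0 -0.04 -0.24 0 -0.2" --pt "0 -0.059 -0.361 0 -0.317" --pt "0 -0.059 -0.361 0.1 -0.317" --pt "0 -0.059 -0.361 0.25 -0.317" --pt "0 -0.059 -0.361 0.4 -0.317" --pt "0 -0.059 -0.361 0.5 -0.317" --pt "0 -0.059 -0.361 0.513 -0.317"

```text
clock: 19.8
tool_pos: [0.465, 0.1999, 0.1379]
tcp_rot: [[-0.985, -0.172, -0.002], [-0.172, 0.985, -0.001], [0.002, -0.001, -1.0]]
ft_force: [0.2, 1.3, 0.4]
width: 0.156
grasp_force: 40.8
```

```bash
python3 - <<'E'
from ring import *
t,td=eyes.camera("top");s=arm.observe();g,gd=eyes.camera("scene");np.savez("st9.npz",g=g,t=t,gd=gd,td=td,pos=s["tool_pos"],rot=s["tcp_rot"])
R=np.array(s["tcp_rot"]);T=np.array(s["tool_pos"]);ct,cs=pose("top"),pose("scene")
print(T.round(4),np.round(R[0],3),s["clock"])
for L,a in((.15,40),(.145,40),(.15,37)):
    d=np.radians(a);f=lambda l:T+R@[-l*np.cos(d),0,-.0187+l*np.sin(d)]
    print(L,a,"tip",f(L).round(4),proj(ct,f(L)).round(1),proj(cs,f(L)).round(1),"shoulder",proj(ct,f(L-.06)).round(1),proj(cs,f(L-.06)).round(1))
t0=np.load("top0.npz")["im"].astype(int);g0=np.load("scene0.npz")["im"].astype(int)
D=np.abs(t-t0).max(2)
print("top diff");
for y in range(188,214): print(y,"".join("%4d"%v for v in D[y,134:160]))
D=np.abs(g-g0).max(2);print("scene diff")
for y in range(216,252): print(y,"".join("%4d"%v for v in D[y,160:192]))
E
```

```text
[0.4654 0.2002 0.1388] [-0.985 -0.173 -0.001] 19.85
0.15 40 tip [0.5785 0.2199 0.061 ] [[137.5 197.3]] [[173.2 235.5]] shoulder [[136.8 214.6]] [[190.3 225. ]]
0.145 40 tip [0.5747 0.2193 0.0642] [[137.5 198.7]] [[174.5 234.7]] shoulder [[136.8 216.1]] [[191.8 224.1]]
0.15 37 tip [0.5833 0.2208 0.0672] [[136.6 195. ]] [[171.1 232.4]] shoulder [[136.2 213.2]] [[189.  223.1]]
top diff
188    0   1   1   1   1   0   0   0   0   1   1   1   0   1   0   1   1   1   1   3   2   1   4   2   1   2
189    0   1   1   1   1   1   0   0   0   1   1   3   0   2   1   1   1   2   1   1   1   1   1   4   1   2
190    0   1   0   0   0   1   1   0   1   1   2   2   2   1   1   0   1   0   0   1   1   1   0   1   2   1
191    0   1   1   0   1   1   0   1   1   1   3   1   1   1   1   0   2   0   0   1   2   1   0   1   0   1
192    1   1   0   0   0   1   0   0   1   1   1   1   2   1   0   0   0   1   1   1   1   1   0   1   0   0
193    0   1   1   0   1   0   0   1   1   1   0   0   1   0   0   1   1   1   1   1   1   1   3   1   1   0
194    0   0   0   2   1   1   1   1   1   1   1   2   1   1
[... 6218 characters left out ...]
  6   6   9  10   7   4   2   2   2
247    7   7  10   4   2   2   2   2   2   3   7   8   6   4   7   6   8   9   4   2   2   2   7   8   8   6   5   3   2   2   2   2
248    6   7   9   6   2   2   2   2   2   2   4  10   6   7  10   7   9   6   2   2   2   1   3   3   2   2   1   2   2   2   2   2
249    6   7   7  10   4   2   2   2   2   2   1   5   7   8   9   7   6   2   2   2   2   2   1   1   2   2   2   2   2   2   2   2
250    5   6   7   8   8   3   2   2   2   2   2   5   8  10   3   2   2   2   2   2   2   2   2   2   2   2   2   2   1   1   2   3
251    5   5   6   7  10   6   2   2   2   2   2   5   7  10   3   2   2   2   2   2   2   2   2   2   2   1   2   2   3   4   6   7
```

```bash
python3 - <<'E'
from ring import *
ct,cs=pose("top"),pose("scene");f=np.load("st9.npz");R=f["rot"];T=f["pos"]
X,e=tri([ct,cs],[(137.9,196.2),(173.6,235.8)]);print("tip",X.round(4),np.round(e,4),"tool",((X-T)@R).round(4))
Y,e=tri([ct,cs],[(137.0,212.),(190.5,224.5)]);print("shoulder",Y.round(4),np.round(e,4),((Y-T)@R).round(4),np.linalg.norm(X-Y))
r=np.array([.5807,.2205,.0318]);n=np.array([-.324,.108,.94]);m=r+n*.005;print("mouth",m,"delta tip->mouth",(m-X).round(4),"in tool",((m-X)@R).round(4))
E
```

```text
tip [0.5804 0.2187 0.0593] [0.0012 0.0012] tool [-0.1166 -0.0016  0.0795]
shoulder [0.5376 0.2104 0.099 ] [0.0022 0.0022] [-0.0729 -0.0024  0.0398] 0.059002339313646984
mouth [0.57908 0.22104 0.0365 ] delta tip->mouth [-0.0014  0.0024 -0.0228] in tool [0.0009 0.0026 0.0228]
```

>>> jog_arm --pt "0 0 0.012 0.04 0" --pt "0 0 0.012 0.08 0" --pt "0 0 0.012 0.12 0" --pt "0 0 0.012 0.14 0" --pt "0 0 0.012 0.15 0" --pt "0 0 0.012 0.16 0" --pt "0 0 0.012 0.17 0" --pt "0 0 0.012 0.17 0"

```text
clock: 20.9
tool_pos: [0.4651, 0.202, 0.1138]
tcp_rot: [[-0.985, -0.174, -0.0], [-0.174, 0.985, 0.0], [0.0, 0.0, -1.0]]
ft_force: [-0.2, 0.4, -0.6]
width: 0.158
grasp_force: 40.8
```

>>> jog_arm --pt "0 -0.001 0 0.004 0" --pt "0 -0.002 0 0.008 0" --pt "0 -0.004 0 0.012 0" --pt "0 -0.006 0 0.016 0" --pt "0 -0.007 0 0.02 0" --pt "0 -0.008 0 0.024 0" --pt "0 -0.009 0 0.027 0" --pt "0 -0.009 0 0.027 0"

```text
clock: 21.9
tool_pos: [0.4665, 0.2022, 0.1097]
tcp_rot: [[-0.985, -0.174, -0.0], [-0.174, 0.985, 0.0], [0.0, 0.0, -1.0]]
ft_force: [-0.5, 0.3, -0.6]
width: 0.159
grasp_force: 40.8
```

```bash
cat > tip.py <<'E'
from ring import *
s=arm.observe();ct,cs=pose("top"),pose("scene");R=np.array(s["tcp_rot"]);T=np.array(s["tool_pos"])
t,td=eyes.camera("top");g,gd=eyes.camera("scene")
D=np.abs(t.astype(int)-np.load("top0.npz")["im"]).max(2)[185:216,128:152];E=np.abs(g.astype(int)-np.load("scene0.npz")["im"]).max(2)[215:256,160:200]
for nm,M,o in(("top",D,(128,185)),("scene",E,(160,215))): print(nm,*["%d %s"%(o[1]+i,"".join(" .:+#"[min(4,v//16)] for v in r)) for i,r in enumerate(M)],sep="\n")
print(T.round(4),np.round(s["ft_force"],2),s["clock"])
for a in(38,40): d=np.radians(a);X=T+R@[-.15*np.cos(d),0,-.0187+.15*np.sin(d)];print(a,X.round(4),proj(ct,X).round(1),proj(cs,X).round(1))
E
python3 tip.py
```

```text
top
185                         
186                         
187                         
188                         
189                         
190                         
191                         
192                         
193                         
194                         
195                         
196                         
197            :+           
198            +#.          
199            ::.          
200           .::.          
201            +:           
202           +++.          
203           :++.          
204           +++.          
205           +++.          
206           +++.          
207          .+++.          
208          :+++.          
209          .+#.           
210          :###           
211          :###.          
212         .+###+          
213        +######.         
214        #######+         
215        ########         
scene
215    ..      ..        .      .           
216 ..     ...            .      .          
217    ...                .                 
218 ...                           .         
219        
[... 1117 characters left out ...]
 .          ..  .#####.   .              
245 .         .    :###+.   .               
246  .        ..  .:::.      .              
247   .        .. .:                        
248            .   ..                       
249    .          .                        .
250              .                     .    
251     .        .                  .       
252              .               ..         
253      .       .            ...           
254       .      .         ..               
255           .. .      .                   
[0.4665 0.2022 0.1097] [-0.48  0.25 -0.55] 21.9
38 [0.5829 0.2227 0.0361] [[138.8 196.8]] [[171.6 245.4]]
40 [0.5796 0.2222 0.032 ] [[139.5 198.3]] [[173.  247.5]]
```

>>> jog_arm --pt "0 -0.014 0 -0.012 0" --pt "0 -0.03 0 -0.027 0" --pt "0 -0.046 0 -0.042 0" --pt "0 -0.062 0 -0.057 0" --pt "0 -0.078 0 -0.072 0" --pt "0 -0.094 0 -0.086 0" --pt "0 -0.11 0 -0.1 0" --pt "0 -0.123 0 -0.112 0" --grip_force 25

```text
clock: 23.0
tool_pos: [0.4848, 0.2055, 0.1267]
tcp_rot: [[-0.985, -0.173, 0.0], [-0.173, 0.985, 0.0], [-0.0, 0.0, -1.0]]
ft_force: [-3.5, 0.4, 0.4]
width: 0.158
grasp_force: 41.5
```

```bash
python3 tip.py
```

```text
top
185                         
186                         
187                         
188                         
189                         
190                         
191                         
192                         
193                         
194                         
195                         
196            ..           
197           .++           
198          ..++           
199          :+:.           
200          .++:           
201          .++.           
202          :##:           
203          :##.           
204          +##.           
205          ##+.           
206         .+##.           
207          +##.           
208        . ###.           
209       +#####.           
210      .#######           
211      .#######:          
212      .#######+          
213      :#######+          
214      ########:          
215   .  ########:          
scene
215                                        :
216                                       :#
217                                      ::#
218                                    .:##+
219        
[... 1117 characters left out ...]
               +##.                      
245               .:                        
246                                         
247                                         
248                                         
249                                         
250                                         
251                                         
252                                         
253                                         
254                                         
255                                         
[0.4848 0.2055 0.1267] [-3.49  0.39  0.41] 23.0
38 [0.6012 0.226  0.0531] [[135.9 188.5]] [[163.9 236.3]]
40 [0.598  0.2254 0.049 ] [[136.5 190. ]] [[165.3 238.4]]
```

>>> jog_arm --pt "0 -0.018 0 -0.009 0" --pt "0 -0.036 0 -0.02 0" --pt "0 -0.054 0 -0.031 0" --pt "0 -0.072 0 -0.042 0" --pt "0 -0.09 0 -0.053 0" --pt "0 -0.108 0 -0.064 0" --pt "0 -0.126 0 -0.074 0" --pt "0 -0.143 0 -0.084 0"

```text
clock: 24.1
tool_pos: [0.506, 0.2092, 0.1394]
tcp_rot: [[-0.985, -0.174, 0.0], [-0.174, 0.985, 0.0], [-0.0, 0.0, -1.0]]
ft_force: [-3.3, -0.5, 1.1]
width: 0.156
grasp_force: 42.2
```

```bash
python3 tip.py
```

```text
top
185                         
186                         
187                         
188                         
189                         
190                         
191                         
192                         
193                         
194                         
195                         
196            ..           
197           .++           
198          .:++           
199          :##:           
200          .##+.          
201         .+#+.           
202         .###.           
203         :##:            
204 ::      ###.            
205 #:   .#####:            
206 .   .######+            
207      #######.           
208     +#######:           
209     :######:            
210      +######:        +:.
211       ######.      .####
212      ..++###    ..  +###
213      ..   .    :##. ...:
214      ....      :##:.:###
215      ....  ....:########
scene
215                             +:#++##:...:
216                            .##+#:+#+.   
217                           ####+##:..    
218                          .#####:+#:     
219        
[... 1117 characters left out ...]
               +#:                       
245                ..                       
246             .                           
247             .                           
248                                         
249                                         
250                                         
251                                         
252                                         
253                                         
254                                         
255                                         
[0.506  0.2092 0.1394] [-3.26 -0.5   1.13] 24.1
38 [0.6224 0.2297 0.0657] [[133.2 179.2]] [[155.3 228.7]]
40 [0.6191 0.2291 0.0616] [[133.8 180.8]] [[156.7 230.7]]
```

>>> jog_arm --pt "0 0.004 0 0 0" --pt "0 0.004 0 0 0" --pt "0 0.003 -0.001 0.005 0" --pt "0 0.002 -0.002 0.01 0" --pt "0 0 -0.003 0.015 0" --pt "0 -0.002 -0.004 0.02 0" --pt "0 -0.004 -0.004 0.025 0" --pt "0 -0.004 -0.004 0.025 0" --grip_force 60

```text
clock: 25.2
tool_pos: [0.5066, 0.2087, 0.1357]
tcp_rot: [[-0.985, -0.174, 0.0], [-0.174, 0.985, 0.0], [-0.0, 0.0, -1.0]]
ft_force: [-2.5, -0.3, 3.8]
width: 0.156
grasp_force: 62.0
```

>>> jog_arm --pt "0 -0.001 -0.001 0.003 0" --pt "0 -0.002 -0.001 0.006 0" --pt "0 -0.002 -0.001 0.006 0" --pt "0 -0.002 -0.001 0.006 0" --pt "0 -0.002 -0.001 0.006 0" --pt "0 -0.002 -0.001 0.006 0" --pt "0 -0.002 -0.001 0.006 0" --pt "0 -0.002 -0.001 0.006 0"

```text
clock: 26.2
tool_pos: [0.5068, 0.2086, 0.1346]
tcp_rot: [[-0.985, -0.174, 0.0], [-0.174, 0.985, 0.0], [-0.0, 0.0, -1.0]]
ft_force: [-3.2, 0.2, 5.6]
width: 0.154
grasp_force: 62.1
```

```bash
python3 tip.py | grep -v "^top"; 
```

```text
185                         
186                         
187                         
188                         
189                         
190                         
191                         
192                         
193                         
194                         
195                         
196            ..           
197            +#.          
198           :##:          
199          :#+#.          
200          :##+:          
201          :##:           
202          :##+           
203          ###.           
204 ##+     .###.           
205 ##+   +#####.           
206 .++. :######:           
207      +#######           
208      ########.          
209      :#####++.          
210       :#####+        :##
211      . #####+      .####
212       ..####+   .+. +###
213      ...        :#+     
214       .... .    :##.:###
215      ..... ..:::+#######
scene
215                               +##:+++::+
216                             .+.###:::+++
217                            .##+:+##.  ..
218                            :###+++#+.   
219            
[... 1113 characters left out ...]
               +##.                      
245               .+.                       
246               .:                        
247             . ::                        
248               ...                       
249                                         
250                                         
251                                         
252                                         
253                                         
254                                         
255                                         
[0.5068 0.2086 0.1346] [-3.23  0.17  5.57] 26.2
38 [0.6232 0.2292 0.061 ] [[133.9 179.1]] [[155.4 230.3]]
40 [0.62   0.2286 0.0569] [[134.5 180.7]] [[156.8 232.3]]
```

>>> jog_arm --pt "0 -0.001 -0.001 0.003 0" --pt "0 -0.002 -0.001 0.006 0" --pt "0 -0.002 -0.001 0.006 0" --pt "0 -0.002 -0.001 0.006 0" --pt "0 -0.002 -0.001 0.006 0" --pt "0 -0.002 -0.001 0.006 0" --pt "0 -0.002 -0.001 0.006 0" --pt "0 -0.002 -0.001 0.006 0"

```text
clock: 27.3
tool_pos: [0.507, 0.2085, 0.1344]
tcp_rot: [[-0.985, -0.174, 0.0], [-0.174, 0.985, 0.0], [-0.0, 0.0, -1.0]]
ft_force: [-5.8, 0.7, 8.2]
width: 0.156
grasp_force: 62.8
```

```bash
python3 - <<'E'
from ring import *
s=arm.observe();R=np.array(s["tcp_rot"]);T=np.array(s["tool_pos"]);ct,cs=pose("top"),pose("scene")
print(T.round(4),np.round(s["ft_force"],2),np.round(s["torque"],3),np.round(s["joint_efforts"],2))
t,td=eyes.camera("top");g,gd=eyes.camera("scene");sh=[]
for nm,im,b in(("top",t,(125,195,150,235)),("scene",g,(160,200,230,245))):
    h=cv2.cvtColor(im,cv2.COLOR_RGB2HSV).astype(int)
    m=(h[...,0]>=4)&(h[...,0]<=20)&(h[...,1]>110)&(h[...,2]>90)
    for y in range(b[1],b[3]):
        r=np.nonzero(m[y,b[0]:b[2]])[0]
        if len(r): print(nm,y,r.min()+b[0],r.max()+b[0],len(r))
for a in(50,54,58,62):
    d=np.radians(a);f=lambda l:T+R@[-l*np.cos(d),0,-.0187+l*np.sin(d)]
    print(a,"tip",f(.15).round(4),"shoulder top",proj(ct,f(.09)).round(1),"scene",proj(cs,f(.09)).round(1))
E
```

```text
[0.507  0.2085 0.1344] [-5.77  0.69  8.19] [-0.025  1.883  0.038] [ -1.05 -25.72  31.61   6.61   1.4   -0.05]
top 204 138 138 1
top 205 135 139 5
top 206 134 139 6
top 207 133 139 7
top 208 133 139 7
top 209 133 139 7
top 210 134 140 7
top 211 135 140 6
top 212 136 140 5
scene 204 205 205 1
scene 205 203 205 3
scene 206 203 205 3
scene 207 204 204 1
scene 212 191 191 1
scene 213 190 212 3
scene 214 189 215 5
scene 215 189 219 5
scene 216 189 221 9
scene 217 189 224 10
scene 218 189 226 11
scene 219 188 229 12
scene 220 186 229 11
scene 221 186 195 10
scene 222 185 195 11
scene 223 184 192 9
scene 224 184 191 8
scene 225 183 215 10
scene 226 183 217 13
scene 227 182 220 17
scene 228 181 224 16
scene 229 180 226 17
scene 230 210 228 14
scene 231 212 229 13
scene 232 214 229 11
scene 233 216 229 9
scene 234 184 225 9
scene 235 220 227 8
scene 236 223 229 7
scene 237 225 229 5
scene 238 228 229 2
50 tip [0.602  0.2253 0.0383] shoulder top [[135.7 202.2]] scene [[177.8 228. ]]
54 tip [0.5939 0.2238 0.0318] shoulder top [[136.5 204.4]] scene [[179.9 230.2]]
58 tip [0.5853 0.2223 0.026 ] shoulder top [[137.2 206.7]] scene [[182.  232.3]]
62 tip [0.5764 0.2208 0.0207] shoulder top [[137.9 209.1]] scene [[184.3 234.3]]
```

>>> jog_arm --pt "0 0 0 0 0" --pt "0 0 0 0 0" --pt "0 0 0 0 0" --pt "0 0 0 0 0" --pt "0 0 0 0 0" --pt "0 0 0 0 0" --pt "0 0 0 0 0" --pt "0 0 0 0 0"

```text
clock: 28.4
tool_pos: [0.507, 0.2085, 0.1345]
tcp_rot: [[-0.985, -0.174, 0.0], [-0.174, 0.985, 0.0], [-0.0, 0.0, -1.0]]
ft_force: [-5.4, -0.6, 8.0]
width: 0.152
grasp_force: 62.8
```

>>> jog_arm --pt "0 0 0 0.003 0" --pt "0 0 0 0.003 0" --pt "0 0 0 0.003 0" --pt "0 0 0 0.003 0" --pt "0 0 0 0.003 0" --pt "0 0 0 0.003 0" --pt "0 0 0 0.003 0" --pt "0 0 0 0.003 0"

```text
clock: 29.4
tool_pos: [0.5071, 0.2085, 0.1344]
tcp_rot: [[-0.985, -0.174, 0.001], [-0.174, 0.985, 0.0], [-0.001, 0.0, -1.0]]
ft_force: [-7.1, -0.3, 10.1]
width: 0.155
grasp_force: 62.9
```

>>> jog_arm --pt "0 0.005 0.001 -0.015 0" --pt "0 0.015 0.002 -0.04 0" --pt "0 0.035 0.002 -0.07 0" --pt "0 0.06 0.002 -0.105 0" --pt "0 0.087 0 -0.15 0" --pt "0 0.087 0 -0.3 0" --pt "0 0.087 0 -0.5 0" --pt "0 0.087 0 -0.7 0"

```text
clock: 30.4
tool_pos: [0.494, 0.206, 0.2394]
tcp_rot: [[-0.985, -0.174, 0.0], [-0.174, 0.985, 0.0], [-0.0, 0.0, -1.0]]
ft_force: [0.8, 0.3, -0.9]
width: 0.153
grasp_force: 61.5
```

```bash
python3 - <<'E'
from ring import *
eyes.camera("wrist");s=arm.observe();R=np.array(s["tcp_rot"]);T=np.array(s["tool_pos"]);ct,cs=pose("top"),pose("scene")
print(T.round(4),np.round(s["ft_force"],2),s["clock"],np.round(s["qpos"],1))
t,_=eyes.camera("top");g,_=eyes.camera("scene");np.savez("st10.npz",t=t,g=g,pos=T,rot=R)
D=np.abs(t.astype(int)-np.load("top0.npz")["im"]).max(2)[180:216,120:152];E=np.abs(g.astype(int)-np.load("scene0.npz")["im"]).max(2)[180:235,150:210]
for nm,M,o in(("top",D,(120,180)),("scene",E,(150,180))): print(nm,*["%d %s"%(o[1]+i,"".join(" .:+#"[min(4,v//16)] for v in r)) for i,r in enumerate(M)],sep="\n")
for a in(54,58,62): d=np.radians(a);X=T+R@[-.15*np.cos(d),0,-.0187+.15*np.sin(d)];print(a,X.round(4),proj(ct,X).round(1),proj(cs,X).round(1))
E
```

```text
[0.4953 0.2062 0.2444] [-0.82 -0.88  4.04] 30.45 [ 4.420e+01 -7.600e+00 -3.400e+00  1.000e-01 -9.390e+01 -1.242e+02]
top
180                                 
181                                 
182                                 
183                                 
184                                 
185                                 
186                                 
187                                 
188                                 
189                                 
190                                 
191                                 
192                                 
193                                 
194          ..                     
195         +#+                     
196        .##.                     
197        +##                      
198       .##+.                     
199       :##..                     
200       +##                       
201       ###:.                     
202      :###.                      
203      +##+                       
204    :+###:.                      
205   ######+.                      
206  .#######:   
[... 3407 characters left out ...]
      
227                                                             
228                                                             
229                                                             
230                                                             
231                                                             
232                                                             
233                                                             
234                                                             
54 [0.5828 0.2217 0.1423] [[128.1 191.2]] [[168.2 200.8]]
58 [0.5743 0.2202 0.1364] [[129.4 195.3]] [[171.9 204.3]]
62 [0.5654 0.2187 0.1311] [[130.7 199.4]] [[175.7 207.7]]
```

>>> jog_arm --pt "0 0 -0.1 0 0" --pt "0 0 -0.25 0 0" --pt "0 0 -0.4 0 0" --pt "0 0 -0.55 0 0" --pt "0 0 -0.7 0 0" --pt "0 0 -0.85 0 0" --pt "0 0 -1 0 0" --pt "0 0 -1 0 0"

```text
clock: 31.55
tool_pos: [0.5199, 0.0567, 0.2373]
tcp_rot: [[-0.985, -0.171, -0.001], [-0.171, 0.985, -0.001], [0.002, -0.0, -1.0]]
ft_force: [-0.6, 0.3, -0.8]
width: 0.155
grasp_force: 61.5
```

>>> jog_arm --pt "0 -0.01 -0.15 0 0.03" --pt "0 -0.03 -0.3 0 0.06" --pt "0 -0.05 -0.45 0 0.09" --pt "0 -0.07 -0.6 0 0.12" --pt "0 -0.09 -0.75 0 0.16" --pt "0 -0.11 -0.9 0 0.2" --pt "0 -0.136 -1 0 0.2" --pt "0 -0.136 -1 0 0.2"

```text
clock: 32.55
tool_pos: [0.5664, -0.0862, 0.2374]
tcp_rot: [[-0.99, 0.139, -0.001], [0.139, 0.99, -0.0], [0.001, -0.0, -1.0]]
ft_force: [0.1, -0.5, -0.9]
width: 0.153
grasp_force: 61.5
```

```bash
cat > nav.py <<'E'
from h import *
s=arm.observe();R=np.array(s["tcp_rot"]);T=np.array(s["tool_pos"])
print(T.round(4),np.round(R[0],3),s["clock"])
for a,up in((58,.06),(58,.0),(40,0)):
    d=np.radians(a);u=.0405-.15*np.cos(d)-.003;v=.0008
    X=np.r_[np.array([.622,-.173])+u*np.array([.9903,-.1392])+v*np.array([.1392,.9903]),.0329+.15*np.sin(d)-.0187+up]
    print(a,up,X.round(4),"jog",(((X-T)@R)/.15).round(3))
E
python3 nav.py
```

```text
[ 0.5664 -0.0862  0.2374] [-0.99   0.139 -0.001] 32.55
58 0.06 [ 0.5805 -0.1664  0.2014] jog [-0.168 -0.516  0.24 ]
58 0.0 [ 0.5805 -0.1664  0.1414] jog [-0.168 -0.516  0.64 ]
40 0 [ 0.5455 -0.1614  0.1106] jog [ 0.068 -0.516  0.846]
```

Move above the rest, then lower to just above the foot.

>>> jog_arm --pt "0 -0.03 -0.1 0 0" --pt "0 -0.07 -0.22 0 0" --pt "0 -0.11 -0.34 0 0" --pt "0 -0.15 -0.45 0 0" --pt "0 -0.168 -0.516 0.1 0" --pt "0 -0.168 -0.516 0.2 0" --pt "0 -0.168 -0.516 0.3 0" --pt "0 -0.168 -0.516 0.4 0" --grip_force 35

```text
clock: 33.55
tool_pos: [0.5804, -0.1654, 0.1768]
tcp_rot: [[-0.99, 0.139, -0.001], [0.139, 0.99, 0.0], [0.001, 0.0, -1.0]]
ft_force: [-0.3, 0.5, -0.3]
width: 0.154
grasp_force: 61.5
```

```bash
python3 nav.py; python3 - <<'E'
from ring import *
s=arm.observe();R=np.array(s["tcp_rot"]);T=np.array(s["tool_pos"]);ct,cs=pose("top"),pose("scene")
g,_=eyes.camera("scene");np.savez("sc11.npz",g=g)
E=np.abs(g.astype(int)-np.load("scene0.npz")["im"]).max(2)[160:215,235:310]
for i,r in enumerate(E): print(160+i,"".join(" .:+#"[min(4,v//16)] for v in r))
for a in(54,58): d=np.radians(a);X=T+R@[-.15*np.cos(d),0,-.0187+.15*np.sin(d)];print(a,X.round(4),proj(cs,X).round(1))
foot=np.r_[np.array([.622,-.173])+.0405*np.array([.9903,-.1392])+.0008*np.array([.1392,.9903]),.0329];print(foot,proj(cs,foot))
E
```

```text
[ 0.5804 -0.1654  0.1768] [-0.99   0.139 -0.001] 33.55
58 0.06 [ 0.5805 -0.1664  0.2014] jog [-0.002 -0.006 -0.164]
58 0.0 [ 0.5805 -0.1664  0.1414] jog [-0.002 -0.007  0.236]
40 0 [ 0.5455 -0.1614  0.1106] jog [ 0.234 -0.006  0.441]
160                        .:++.                                               
161                        .++:                                                
162                        :::                                                 
163                       .::                                                  
164                        ..                                                  
165                                                                            
166                                                                            
167                                                                            
168                                                                            
169                                                                            
170                                                               
[... 2991 characters left out ...]
                                                              
209                                                                            
210                                                                            
211                                                                            
212                                                                            
213                                                                            
214                                                                            
54 [ 0.6676 -0.1776  0.0741] [[255.4 161.3]]
58 [ 0.659  -0.1764  0.0682] [[257.6 164.2]]
[ 0.66221851 -0.17784536  0.0329    ] [[256.85911813 175.32518759]]
```

>>> jog_arm --pt "0 0 -0.007 0.05 0" --pt "0 0 -0.007 0.1 0" --pt "0 0 -0.007 0.15 0" --pt "0 0 -0.007 0.18 0" --pt "0 0 -0.007 0.2 0" --pt "0 0 -0.007 0.215 0" --pt "0 0 -0.007 0.225 0" --pt "0 0 -0.007 0.235 0"

```text
clock: 34.6
tool_pos: [0.5805, -0.1669, 0.143]
tcp_rot: [[-0.99, 0.139, 0.0], [0.139, 0.99, 0.0], [-0.0, 0.0, -1.0]]
ft_force: [0.0, 0.6, -0.6]
width: 0.158
grasp_force: 61.5
```

>>> jog_arm --pt "0 0.012 0 0.02 0" --pt "0 0.028 0 0.033 0" --pt "0 0.044 0 0.046 0" --pt "0 0.06 0 0.058 0" --pt "0 0.077 0 0.07 0" --pt "0 0.094 0 0.082 0" --pt "0 0.11 0 0.094 0" --pt "0 0.126 0 0.106 0"

```text
clock: 35.6
tool_pos: [0.5615, -0.1643, 0.127]
tcp_rot: [[-0.99, 0.139, -0.0], [0.139, 0.99, -0.0], [0.0, -0.0, -1.0]]
ft_force: [2.0, -0.5, 4.1]
width: 0.154
grasp_force: 61.2
```

```bash
python3 nav.py; cat > sc.py <<'E'
from ring import *
s=arm.observe();R=np.array(s["tcp_rot"]);T=np.array(s["tool_pos"]);cs=pose("scene")
g,_=eyes.camera("scene")
E=np.abs(g.astype(int)-np.load("scene0.npz")["im"]).max(2)[145:190,235:300]
for i,r in enumerate(E): print(145+i,"".join(" .:+#"[min(4,v//16)] for v in r))
for a in(40,44,49,54,58): d=np.radians(a);f=lambda l:T+R@[-l*np.cos(d),0,-.0187+l*np.sin(d)];print(a,f(.15).round(4),"tip",proj(cs,f(.15)).round(1),"shoulder",proj(cs,f(.09)).round(1))
E
python3 sc.py
```

```text
[ 0.5615 -0.1643  0.127 ] [-0.99   0.139 -0.   ] 35.6
58 0.06 [ 0.5805 -0.1664  0.2014] jog [-0.127  0.004 -0.496]
58 0.0 [ 0.5805 -0.1664  0.1414] jog [-0.127  0.004 -0.096]
40 0 [ 0.5455 -0.1614  0.1106] jog [0.109 0.004 0.109]
145                                              ..+#+:.+#####.      
146                                                .++..+####+.      
147                                                 ..:: ###+:.      
148                                                  :++::. .:       
149                                                  :++:.  :.       
150                                             .... :++. . ::       
151                                           .. ....:++... ::       
152                                          .:.  .. :++... ::       
153                                          .+:...  :++... .        
154                                         :::..::.:+++.            
155                                        ::#:++.::+++:             
156                                       .#+:::#+:. ..              
157                           
[... 1949 characters left out ...]
                                                  
186                                                                  
187                                                                  
188                                                                  
189                                                                  
40 [ 0.6753 -0.1803  0.0492] tip [[253.7 168.5]] shoulder [[265.7 160.5]]
44 [ 0.6684 -0.1793  0.0415] tip [[255.5 171.8]] shoulder [[266.8 162.5]]
49 [ 0.659  -0.178   0.0324] tip [[257.8 175.8]] shoulder [[268.3 165. ]]
54 [ 0.6488 -0.1766  0.0243] tip [[260.4 179.5]] shoulder [[269.9 167.3]]
58 [ 0.6402 -0.1754  0.0184] tip [[262.5 182.4]] shoulder [[271.2 169. ]]
```

>>> jog_arm --pt "0 0.013 0 0.012 0" --pt "0 0.026 0 0.025 0" --pt "0 0.04 0 0.038 0" --pt "0 0.053 0 0.052 0" --pt "0 0.066 0 0.066 0" --pt "0 0.08 0 0.08 0" --pt "0 0.092 0 0.094 0" --pt "0 0.104 0 0.104 0"

```text
clock: 36.65
tool_pos: [0.5469, -0.1622, 0.1122]
tcp_rot: [[-0.99, 0.139, 0.002], [0.139, 0.99, -0.0], [-0.002, -0.0, -1.0]]
ft_force: [2.7, -0.5, 4.9]
width: 0.149
grasp_force: 60.6
```

```bash
python3 nav.py; python3 sc.py; python3 -c "
from h import *
print(arm.observe()['ft_force'])"
```

```text
[ 0.5469 -0.1622  0.1122] [-0.99   0.139  0.002] 36.65
58 0.06 [ 0.5805 -0.1664  0.2014] jog [-0.227  0.004 -0.594]
58 0.0 [ 0.5805 -0.1664  0.1414] jog [-0.226  0.004 -0.194]
40 0 [ 0.5455 -0.1614  0.1106] jog [0.01  0.004 0.011]
145                                          ......+################.
146                                                .###############. 
147                                                 ..:::######+..:. 
148                                                  ....::.+###+:.  
149                                                  ......+..::::   
150                                                  .....+#: ....   
151                                                 ......++:....    
152                                                  .....++:.....   
153                                                    ...++:... .   
154                                                 ...  .++:....:.  
155                                                 ......+#:.. ::   
156                                               :..... .+#:   ::   
157                          
[... 1988 characters left out ...]
            
186                                                                  
187                                                                  
188                                                                  
189                                                                  
40 [ 0.6609 -0.1782  0.0348] tip [[257.3 174.8]] shoulder [[269.5 167. ]]
44 [ 0.654  -0.1773  0.027 ] tip [[259.1 178.1]] shoulder [[270.6 169.1]]
49 [ 0.6446 -0.1759  0.0179] tip [[261.4 182.1]] shoulder [[272.  171.5]]
54 [ 0.6345 -0.1745  0.0098] tip [[264.  185.9]] shoulder [[273.6 173.9]]
58 [ 0.6259 -0.1733  0.0039] tip [[266.1 188.8]] shoulder [[275.  175.6]]
[ 2.4082197  -0.98774605  6.37786135]
```

>>> jog_arm --pt "0.1 0 0 0 0" --pt "0.18 0 0 0 0" --pt "0.25 0 0 0 0" --pt "0.35 0 0 0 0" --pt "0.45 0 0 0 0" --pt "0.5 0 0 0 0" --pt "0.5 0 0 -0.05 0" --pt "0.5 0 0 -0.15 0"

```text
clock: 37.7
tool_pos: [0.546, -0.1621, 0.1344]
tcp_rot: [[-0.99, 0.139, -0.001], [0.139, 0.99, 0.0], [0.001, -0.0, -1.0]]
ft_force: [0.9, 0.5, -0.6]
width: 0.501
grasp_force: 0.0
```

>>> jog_arm --pt "0.5 0 0 -0.15 0" --pt "0.5 0 0 -0.3 0" --pt "0.5 0 0 -0.45 0" --pt "0.5 0 0 -0.6 0" --pt "0.5 0.1 0 -0.75 0" --pt "0.5 0.3 0 -0.8 0" --pt "0.5 0.5 0 -0.8 0" --pt "0.5 0.5 0 -0.8 0"

```text
clock: 38.7
tool_pos: [0.4713, -0.1517, 0.2566]
tcp_rot: [[-0.99, 0.139, 0.004], [0.139, 0.99, 0.0], [-0.004, 0.001, -1.0]]
ft_force: [-0.4, 0.7, 0.1]
width: 0.5
grasp_force: 0.0
```

```bash
python3 sc.py | head -46; python3 - <<'E'
from ring import *
s=arm.observe();print(s["clock"],np.round(s["tool_pos"],3))
g0=np.load("w5.npz")["g"].astype(int)  # first laid state
g,_=eyes.camera("scene");D=np.abs(g-g0).max(2)[135:190,235:300];print("diff to first laid state",D.mean(),(D>40).sum())
c=pose("wrist",s);im,d=eyes.camera("wrist");h=cv2.cvtColor(im,cv2.COLOR_RGB2HSV).astype(int)
m=((h[...,0]>=5)&(h[...,0]<=22)&(h[...,1]>150)&(h[...,2]>150)).astype(np.uint8)
n,l,st,ce=cv2.connectedComponentsWithStats(m);k=1+st[1:,4].argmax();ys,xs=np.nonzero(l==k);C=cloud(c,np.c_[xs,ys],d);C=C[(C[:,2]>.04)&(C[:,2]<.2)];q=np.median(C,0);ax=np.linalg.svd(C-C.mean(0))[2][0];ax*=-np.sign(ax[2]);print("orange",st[k],q.round(4),"axis",ax.round(3),"pitch",np.degrees(np.arcsin(-ax[2])).round(1),"yaw",np.degrees(np.arctan2(ax[1],ax[0])).round(1))
# rings/others unchanged?
for n_,b in(("logger",(130,200,210,265)),("vial/cartons",(175,150,240,218)),):
    print(n_,np.abs(g-np.load("scene0.npz")["im"].astype(int))[b[1]:b[3],b[0]:b[2]].mean().round(2))
E
```

```text
145                                                                  
146                                                                  
147                                                                  
148                                                                  
149                                                                  
150                                                                  
151                                                         ..       
152                                                       ....       
153                                                   .#+ .....      
154                                                  .+##: .....     
155                                                 +#####           
156                                                :######:          
157                                              .::#######:.        
158                                            :#+++#######.         
159                                          .:#++:++#####.          
160                                         :#####
[... 1630 characters left out ...]
184                                                                  
185                                                                  
186                                                                  
187                                                                  
188                                                                  
189                                                                  
40 [ 0.5854 -0.1677  0.1794] tip [[278.9 132.5]] shoulder [[293.1 122.3]]
38.75 [ 0.472 -0.152  0.256]
diff to first laid state 1.363076923076923 0
orange [244 259  12  26 259] [ 0.5787 -0.1658  0.115 ] axis [ 0.76  -0.109 -0.641] pitch 39.9 yaw -8.2
logger 1.65
vial/cartons 2.15
```

```bash
python3 -c "
from workcell import order
print(order.job_done())"
```

```text
the job is handed in; nothing more can be done
None
```

I finished the sequence and handed the job in at about 39 s. The stylus is back in the sloping rest, tip down and released (measured at 39.9° pitch). I held the red-ringed button down for about 3 s at up to roughly 12 N; I judged that from force and tip depth, since the button travel can't be read.

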